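# Find the nut driver that fits and snug the bench pin's nut

## Task

The domed hex nut that clamps the wooden bench pin has worked loose. Pull the nut drivers out of the wooden block and try them on the nut, putting back into the block any that is too small to go on or so big that it spins round the nut; with the one that fits pushed fully down over the nut, turn it clockwise until the nut comes up snug, and finish still gripping that driver upright and seated on the nut. The other two drivers must be standing in the block at the end, and the steel block, the jar and the hammer are to be left alone.

Things in the scene. Friction and masses are not known exactly. Their poses are not given: they have to be found in the camera images.
- driver_a: One of three nut drivers, alike above the block, 158 mm long, about 170 g: hexagonal beech handle 40 mm across flats, steel shank 10 mm thick, socket opening downward. Origin: centre of the socket's mouth, the lowest point; z runs up the tool. Handle z = 70 to 158 mm (full section 74 to 150), socket z = 0 to 27. Flats of handle and mouth face its x axis and every 60 degrees. Starts upright in the block.
- driver_b: Another nut driver, same outside and frame as driver_a. The three mouths are 14, 18.5 and 23 mm across flats, 24 mm deep (sockets up to 31 mm wide outside): which driver has which is not told and cannot be seen in the block, but is found by trying. They start in any order, turned any way, mouth 15 mm above the bench.
- driver_c: The third nut driver, same outside and frame as driver_a, with another mouth (see driver_b).
- rack: Dark wooden tool block, fixed on the bench, 64 x 250 x 85 mm (its x, y, z). Origin: centre of its underside. Three round upright holes 34 mm wide and 76 mm deep lie at y = -80, 0 and +80 mm along it; a driver's handle rests on the block's top, 85 mm above the bench, with shank and socket hanging in the hole.
- nut_seat (a point): Centre of the underside of the hex nut, on the stud's axis at the top of the washer, 20 mm above the bench; turns with the nut. Steel cap nut 17 mm across flats: hexagon 7 mm high, flats facing this frame's x axis and every 60 degrees, with a smooth dome 16 mm wide on it up to 18 mm; washer 34 mm wide. A socket is fully home when its mouth is down on the washer, at this point.
- bench_pin: Fixed beech bench pin, 173 x 68 x 18 mm, with a V notch at its +x end, which juts over the far edge of the bench. Origin: under it, on the stud's axis, at bench level.
- nut (a joint): How far the nut has been turned clockwise (seen from above), rad. It starts loose, between 0.55 and 0.95, stays where it is left (0.14 N m of friction) and comes up hard against a stop, snug, at 1.3. The mouth that fits has about 0.18 rad of play either way before it turns the nut; the too large one spins round it.
- bench_block: Bystander: loose steel block 60 x 60 x 20 mm. Origin: centre of its underside.
- jar: Bystander: small amber glass jar, 40 mm wide, 50 mm high, with a black lid. Origin: centre of its underside.
- hammer: Bystander: small hammer lying on the bench, 200 mm long, wooden handle, its head at +x. Origin: under the middle of its length.
There are look-alikes about, which are no part of the job. What is shaped like the bench_pin but green is not meant.

How it is judged:
By the outcome, as a careful person would: the job done as asked, in the order asked, and still so for the second after the job is handed in, while the arm keeps its last pose, push and grip.
It also fails if it takes over 72 s, if anything falls off the work surface, if the arm or the gripper's body presses on something with over 40 N, if the wrist force passes 120 N, or if a joint passes its speed limit or range.

## Robot

A 6-joint arm with a two-finger parallel gripper is mounted at the origin on the work surface. World frame = base frame: x ahead of the robot, y to its left, z up, the work surface at z = 0. Lengths are in m, angles in degrees, forces in N, time in s.
With the tool pointing down it reaches from about 0.35 to 0.875 m from the base axis. Payload 4.2 kg.
Tool frame: the origin (TCP) lies at the very end of the fingers, on their centre line; the grasp point (between the pads) lies 19 mm behind it; z points along the fingers, y is the line along which they close (so a half turn about z gives the same grasp; the last joint's range is limited). The gripper opens to 87 mm and grips with 3 to 60 N. Pads are 19 mm wide; open, the fingers measure 117 mm over their backs; the gripper's body (75 mm by 190 mm) begins 51 mm behind the grasp point.
Start: joints at [89.015, 22.042, 0.453, 0, -68.411, -14.817], TCP at [0.17, 0.601, 0.223] pointing down, gripper open.
Joint ranges: [-179.83, 179.83], [-69.29, 118.12], [-61.27, 80.66], [-181.25, 117.63], [-171.15, -9.14], [-177.46, 177.46]. Speed limits (degrees/s): [159.86, 159.86, 180, 180, 180, 180].

## Interface

Orientations are given as a 3x3 rotation matrix whose columns are the frame's x, y, z axes.
In Python, from station import * gives the robot as it stands.
- The arm moves only by the shell command python3 -m pendant 'ROWS'. ROWS is JSON, a list of rows, each an object of numbers: "x", "y", "z": the shift along the world's x, y, z normalised to -1 to 1, where 1 is 250 mm; "rx", "ry", "rz": the turn, a rotation vector about the world's x, y, z normalised to -1 to 1, where 1 is 180 degrees; "claw": the opening, from 0 (shut) to 1 (fully open). A call has exactly 8 rows; each row is the pose to reach, as a shift and turn from the pose commanded when the call began, turning the shorter way round; what a row does not reach only later rows make up. A row lasts 1/8 s, in which the tool goes at most 62.5 mm and 10.7 degrees, less where a joint would pass 70% of its speed; a pose out of reach is approached as far as the arm can. A call with a number of a shift or a turn outside -1 to 1 is refused whole. A call with a gripper value outside its range is refused whole. The fingers move at their own pace and stop on an object; the grip force is fixed at half the most. Time passes only in rows, so rows that repeat a pose let the fingers close, or fill a call up. It gives the time, the measured TCP pose, the force, the opening and the grip force at its end, in the units of the state.
- sense(): the state, without advancing time (a new reading comes with each control period).
- capture(name): name is "scene" or "top" or "wrist"; returns a dict with "color" (420x560x3 uint8, red, green, blue), "mtx" (3x3 intrinsics, pixels), "world_to_cam" (4x4, takes a point from world to camera coordinates). Camera axes: x right, y up, looking along -z (the intrinsics and any distortion apply to the point x, -y, -z); pixel columns grow to the right and rows downward; lengths in m; the calibration is good to about 2 mm. A picture is of the moment at which its call begins. There is no depth.
- finish_job(): hands the job in; it is judged then, once.
Trained networks look in a picture, given as the dict that the camera call returned (one of the last four; its "shot" number tells which), for a name from the list of things; names that differ only in an ending like _2 or _b are one class to them, and where a whole thing is asked for, a point or a joint stands for the part that bears it (a point fixed in the world has none). Each returns a list of dicts, best first, with "conf" (0 to 1); they miss things now and then, are a little off and sometimes report something else, mostly with a low value. They report only what shows in the picture. A call takes as long as a camera call. They do not tell look-alikes from the thing itself.
- search_frame(picture, label): "centre" ([column, row] in pixels, amid what is visible of it).
- regions_of(picture, label): "region" (420x560 bool, what is visible of it) and "centre" ([column, row] in pixels, amid what is visible of it).
The state is a dict: "time_s": time; "joints": joint angles; "joint_velocities": joint speeds; "effort": joint torques, N m; "tcp_pos": TCP position; "ee_rot": TCP orientation; "wrist_force": force on the tool from outside, world axes, zero at the start; "moment": the same for the moment, N m; "gripper_width": opening from 0.0 (shut) to 1.0 (fully open); "gripper_force": force on a finger pad.
Only numpy, scipy, OpenCV 4.12 (cv2) and the standard library are available. Lean on these libraries where they do the work, as an engineer would, in place of code of your own. Each camera call takes 0.05 s, during which the arm holds its last target. There are 200 camera calls.

## Working session

There is one attempt and no reset: what is moved stays moved. The work goes in short steps, Python scripts to look and compute and a shell command to move; the robot and the scene stay as the last step left them, time stands still between calls to the robot, and variables do not carry over. Pictures are saved under pics/ and viewed, at most 10 in all, crops included, and the job is handed in when it is done.

```bash
mkdir -p pics; cat > h.py <<'E'
from station import *
import numpy as np, cv2
def save(p,n): cv2.imwrite(f'pics/{n}.png',p['color'][:,:,::-1])
def ray(p,uv):
    W=np.array(p['world_to_cam']);K=np.array(p['mtx'])
    d=np.linalg.inv(K)@[uv[0],uv[1],1]; d=np.array([d[0],-d[1],-d[2]])
    return -W[:3,:3].T@W[:3,3], W[:3,:3].T@d
def at(p,uv,z):
    o,d=ray(p,uv); return o+d*(z-o[2])/d[2]
def proj(p,X):
    W=np.array(p['world_to_cam']);K=np.array(p['mtx'])
    c=W[:3,:3]@np.array(X)+W[:3,3]; c=K@[c[0],-c[1],-c[2]]; return c[:2]/c[2]
E
python3 - <<'E'
from h import *
s=sense();print(s['time_s'],s['tcp_pos'],s['ee_rot'],s['gripper_width'])
a=capture('scene');b=capture('top');save(a,'s1');save(b,'t1')
for n,p in(('scene',a),('top',b)):
    print(n,ray(p,(280,210)), list(p))
    for l,z in(('driver_a',.21),('rack',.085),('nut_seat',.03),('bench_pin',.018),('bench_block',.02),('jar',.05),('hammer',.02)):
        for r in search_frame(p,l): print(l,np.round(r['centre']),round(r['conf'],2),np.round(at(p,r['centre'],z),3))
E
```

```text
0.0 [0.16998271 0.6007905  0.22146525] [[ 9.62164823e-01 -2.72467572e-01 -5.25460670e-04]
 [-2.72468067e-01 -9.62162436e-01 -2.14434205e-03]
 [ 7.86851538e-05  2.20638174e-03 -9.99997563e-01]] 1.0022355460341938
scene (array([ 1.33601663, -0.12607029,  0.71478829]), array([-0.79257831,  0.06583225, -0.60633296])) ['color', 'mtx', 'world_to_cam', 'shot']
driver_a [364. 195.] 0.69 [0.635 0.108 0.21 ]
driver_a [428. 198.] 0.68 [0.656 0.239 0.21 ]
driver_a [397. 197.] 0.65 [0.647 0.175 0.21 ]
rack [393. 228.] 0.97 [0.6   0.203 0.085]
nut_seat [232. 248.] 0.51 [ 0.585 -0.18   0.03 ]
nut_seat [150. 198.] 0.46 [ 0.364 -0.411  0.03 ]
bench_pin [152. 207.] 0.82 [ 0.39  -0.405  0.018]
bench_pin [235. 256.] 0.68 [ 0.6   -0.171  0.018]
bench_pin [174. 235.] 0.43 [ 0.513 -0.329  0.018]
bench_block [297. 212.] 0.95 [ 0.438 -0.006  0.02 ]
bench_block [217. 185.] 0.54 [ 0.296 -0.229  0.02 ]
jar [176. 236.] 0.84 [ 0.554 -0.313  0.05 ]
jar [395. 198.] 0.51 [0.432 0.265 0.05 ]
hammer [214. 187.] 0.58 [ 0.303 -0.237  0.02 ]
top (array([ 0.31690575, -0.06378169,  1.24294114]), array([ 0.1322761 ,  0.02069595, -0.99099925])) ['color', 'mtx', 'world_to_cam', 'shot']
driver_a [177. 183.] 0.88 [0.515 0.201 0.21 ]
driver_a [144. 175.] 0.78 [0.535 0.28  0.21 ]
driver_a [207. 191.] 0.62 [0.498 0.13  0.21 ]
rack [190. 194.] 0.78 [0.51  0.197 0.085]
bench_pin [414. 249.] 0.83 [ 0.378 -0.403  0.018]
bench_pin [328. 169.] 0.59 [ 0.596 -0.169  0.018]
bench_block [264. 227.] 0.87 [0.433 0.004 0.02 ]
bench_block [349. 272.] 0.73 [ 0.313 -0.227  0.02 ]
jar [379. 194.] 0.51 [ 0.523 -0.303  0.05 ]
hammer [351. 271.] 0.89 [ 0.318 -0.233  0.02 ]
```

View pics/t1.png

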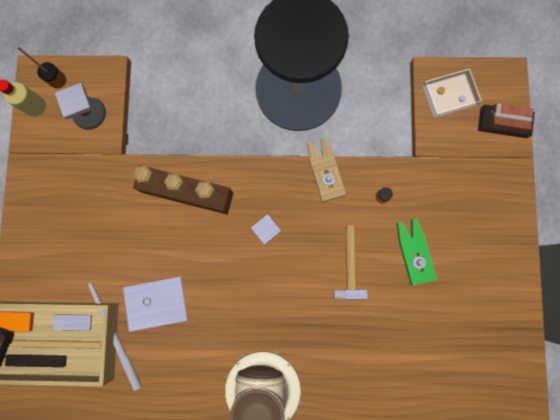

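View pics/s1.png

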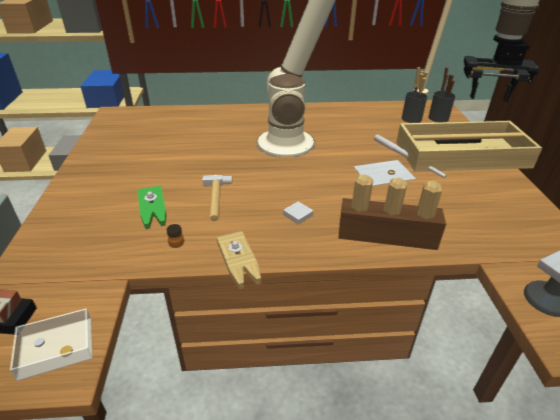

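The top view shows the wooden bench pin with its nut at (329,180), the green look-alike at (418,260), and the rack with handles at (143,173), (173,182) and (204,189). The scene view agrees: nut at (235,247), handles at (362,192), (397,195) and (429,200).

```bash
python3 - <<'E'
from h import *
p=capture('top');w=capture('wrist');save(w,'w1')
for uv in((143,173),(173,182),(204,189)):print(np.round(at(p,uv,.173),3))
print('nut',np.round(at(p,(329,180),.036),3))
m=regions_of(p,'rack')[0]['region'];ys,xs=np.nonzero(m)
print(cv2.minAreaRect(np.c_[xs,ys].astype(np.float32)))
m=[r for r in regions_of(p,'bench_pin')]
for r in m: ys,xs=np.nonzero(r['region']);print(r['centre'],cv2.minAreaRect(np.c_[xs,ys].astype(np.float32)))
s=sense();R=np.array(s['ee_rot']);o,d=ray(w,(280,210))
print('cam in tcp',R.T@(o-s['tcp_pos']),R.T@d, w['mtx'])
for l in('driver_a','rack','nut_seat'):
    for r in search_frame(w,l):print(l,r)
E
```

```text
[0.547 0.296 0.173]
[0.525 0.221 0.173]
[0.509 0.144 0.173]
nut [ 0.563 -0.171  0.036]
((183.71298217773438, 189.1867218017578), (97.88885498046875, 26.67183494567871), 14.676392555236816)
[416.4, 252.8] ((415.3578186035156, 251.19268798828125), (65.3237533569336, 27.585397720336914), 73.3007583618164)
[330.4, 170.8] ((325.2293701171875, 169.43121337890625), (61.30088424682617, 26.05287742614746), 73.3007583618164)
cam in tcp [ 0.08331633 -0.00061976 -0.1627031 ] [-0.31214262  0.00831647  0.95013481] [[320.12042176   0.         277.33219703]
 [  0.         320.12042176 205.60050802]
 [  0.           0.           1.        ]]
```

View pics/w1.png

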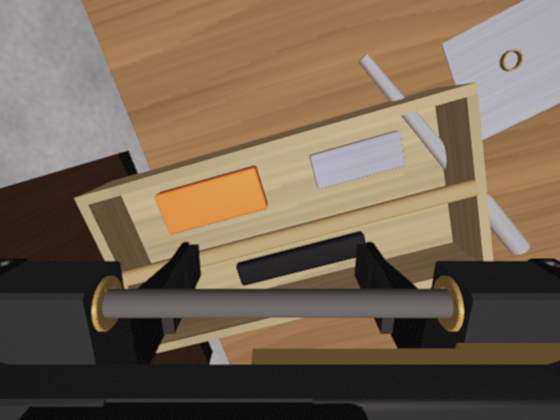

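The wrist view shows only the tool tray at the left. The camera sits on the tool's +x side, so I'll go above the rack for a close look.

```bash
python3 -m pendant '[{"x":0.2,"y":-0.2,"z":0.16,"claw":0.65},{"x":0.4,"y":-0.4,"z":0.16,"claw":0.65},{"x":0.6,"y":-0.6,"z":0.16,"claw":0.65},{"x":0.8,"y":-0.8,"z":0.16,"claw":0.65},{"x":1,"y":-1,"z":0.16,"claw":0.65},{"x":1,"y":-1,"z":0.16,"claw":0.65},{"x":1,"y":-1,"z":0.16,"claw":0.65},{"x":1,"y":-1,"z":0.16,"claw":0.65}]'
python3 -m pendant '[{"x":0.1,"y":-0.2,"claw":0.65},{"x":0.23,"y":-0.47,"claw":0.65},{"x":0.23,"y":-0.47,"claw":0.65},{"x":0.23,"y":-0.47,"claw":0.65},{"x":0.23,"y":-0.47,"claw":0.65},{"x":0.23,"y":-0.47,"claw":0.65},{"x":0.23,"y":-0.47,"claw":0.65},{"x":0.23,"y":-0.47,"claw":0.65}]'
python3 - <<'E'
from h import *
w=capture('wrist');save(w,'w2')
for l,z in(('driver_a',.15),('rack',.085)):
    for r in search_frame(w,l):print(l,r,at(w,r['centre'],z))
E
```

```text
$[0]: bad value
$[0]: bad value
```

View pics/w2.png

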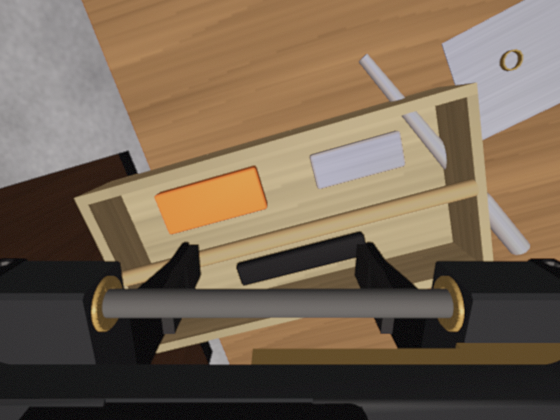

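The move was refused, probably because every row needs every key, so the picture is unchanged. I'll retry with full rows.

```bash
python3 -m pendant '[{"x":0.2,"y":-0.2,"z":0.16,"rx":0,"ry":0,"rz":0,"claw":0.65},{"x":0.4,"y":-0.4,"z":0.16,"rx":0,"ry":0,"rz":0,"claw":0.65},{"x":0.6,"y":-0.6,"z":0.16,"rx":0,"ry":0,"rz":0,"claw":0.65},{"x":0.8,"y":-0.8,"z":0.16,"rx":0,"ry":0,"rz":0,"claw":0.65},{"x":1,"y":-1,"z":0.16,"rx":0,"ry":0,"rz":0,"claw":0.65},{"x":1,"y":-1,"z":0.16,"rx":0,"ry":0,"rz":0,"claw":0.65},{"x":1,"y":-1,"z":0.16,"rx":0,"ry":0,"rz":0,"claw":0.65},{"x":1,"y":-1,"z":0.16,"rx":0,"ry":0,"rz":0,"claw":0.65}]' && python3 -m pendant '[{"x":0.1,"y":-0.2,"z":0,"rx":0,"ry":0,"rz":0,"claw":0.65},{"x":0.23,"y":-0.47,"z":0,"rx":0,"ry":0,"rz":0,"claw":0.65},{"x":0.23,"y":-0.47,"z":0,"rx":0,"ry":0,"rz":0,"claw":0.65},{"x":0.23,"y":-0.47,"z":0,"rx":0,"ry":0,"rz":0,"claw":0.65},{"x":0.23,"y":-0.47,"z":0,"rx":0,"ry":0,"rz":0,"claw":0.65},{"x":0.23,"y":-0.47,"z":0,"rx":0,"ry":0,"rz":0,"claw":0.65},{"x":0.23,"y":-0.47,"z":0,"rx":0,"ry":0,"rz":0,"claw":0.65},{"x":0.23,"y":-0.47,"z":0,"rx":0,"ry":0,"rz":0,"claw":0.65}]' && python3 - <<'E'
from h import *
w=capture('wrist');save(w,'w3')
for l,z in(('driver_a',.15),('rack',.085)):
    for r in regions_of(w,l):
        print(l,r['conf'],r['centre'],at(w,r['centre'],z))
E
```

```text
time_s: 2.3
tcp_pos: [0.4201, 0.3514, 0.2626]
ee_rot: [[0.962, -0.273, -0.0], [-0.273, -0.962, 0.0], [-0.0, -0.0, -1.0]]
wrist_force: [-0.5, 0.5, 0.4]
gripper_width: 0.647
gripper_force: 0.0
time_s: 3.3
tcp_pos: [0.4775, 0.2343, 0.2626]
ee_rot: [[0.962, -0.272, 0.0], [-0.272, -0.962, 0.0], [-0.0, -0.0, -1.0]]
wrist_force: [0.3, 0.8, 0.5]
gripper_width: 0.65
gripper_force: 0.0
driver_a 0.75 [367.7, 138.3] [0.51146128 0.14592047 0.15      ]
driver_a 0.56 [276.3, 142.9] [0.52878138 0.22131304 0.15      ]
driver_a 0.51 [465.1, 158.5] [0.4717896  0.06845198 0.15      ]
rack 0.87 [284.7, 113.4] [0.54819924 0.20708194 0.085     ]
```

```bash
python3 - <<'E'
from h import *
i=cv2.imread('pics/w3.png')[0:300,60:560]
cv2.imwrite('pics/w3c.png',cv2.resize(i,None,fx=1.6,fy=1.6,interpolation=3))
E
```

```text
(no output)
```

View pics/w3c.png

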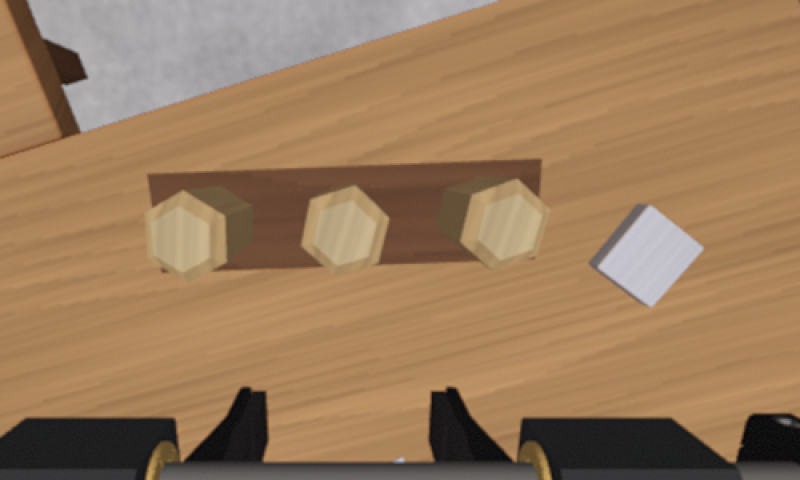

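The crop shows three hexagonal handles with clear corners, at about (186,235), (345,228) and (505,223) in crop pixels. I'll fit centres and yaws to the corners.

```bash
python3 - <<'E'
from h import *
from scipy.optimize import least_squares
w=capture('wrist')
H=[[(146,210),(184,191),(226,207),(226,258),(188,281),(150,262)],[(303,240),(314,195),(352,185),(388,215),(378,258),(342,272)],[(463,228),(476,187),(517,179),(548,213),(537,254),(500,269)]]
s=sense();ty=np.degrees(np.arctan2(s['ee_rot'][1][1],s['ee_rot'][0][1]))
print('tool y',ty,s['joints'],s['tcp_pos'])
for C in H:
    P=np.array([at(w,(60+u/1.6,v/1.6),.165)[:2] for u,v in C])
    c0=P.mean(0);v=P-c0;a=np.arctan2(v[:,1],v[:,0])
    corner=np.degrees(np.angle(np.exp(6j*a).mean()))/6
    d=(corner+30-ty+30)%60-30
    print(c0.round(4),'R',np.linalg.norm(v,axis=1).round(4),'turn needed deg',d.round(1),'res',[round(((np.degrees(x)-corner+30)%60)-30,1) for x in a])
E
```

```text
tool y -105.80057874260213 [ 4.35753958e+01  1.13649859e+01 -8.80119913e+00  4.90540846e-04
 -6.98344329e+01  3.06238563e+01] [0.47764507 0.23388523 0.26254947]
[0.5491 0.2986] R [0.0228 0.0217 0.0251 0.0222 0.0234 0.0241] turn needed deg -0.4 res [np.float64(-3.0), np.float64(-1.5), np.float64(4.3), np.float64(-0.6), np.float64(-3.3), np.float64(4.3)]
[0.5307 0.2203] R [0.0226 0.0226 0.021  0.0218 0.0221 0.0224] turn needed deg -11.6 res [np.float64(-3.2), np.float64(-3.8), np.float64(3.8), np.float64(-1.2), np.float64(-1.3), np.float64(6.0)]
[0.5116 0.1423] R [0.0219 0.0238 0.021  0.0205 0.0231 0.0236] turn needed deg -13.5 res [np.float64(-9.1), np.float64(-2.0), np.float64(5.3), np.float64(-3.7), np.float64(0.1), np.float64(10.2)]
```

```bash
python3 -m pendant '[{"x":0.08,"y":-0.2,"z":0,"rx":0,"ry":0,"rz":-0.04,"claw":0.65},{"x":0.136,"y":-0.366,"z":0,"rx":0,"ry":0,"rz":-0.075,"claw":0.65},{"x":0.136,"y":-0.366,"z":0,"rx":0,"ry":0,"rz":-0.075,"claw":0.65},{"x":0.136,"y":-0.366,"z":-0.15,"rx":0,"ry":0,"rz":-0.075,"claw":0.65},{"x":0.136,"y":-0.366,"z":-0.3,"rx":0,"ry":0,"rz":-0.075,"claw":0.65},{"x":0.136,"y":-0.366,"z":-0.45,"rx":0,"ry":0,"rz":-0.075,"claw":0.65},{"x":0.136,"y":-0.366,"z":-0.55,"rx":0,"ry":0,"rz":-0.075,"claw":0.65},{"x":0.136,"y":-0.366,"z":-0.55,"rx":0,"ry":0,"rz":-0.075,"claw":0.65}]' && python3 -m pendant '[{"x":0,"y":0,"z":0,"rx":0,"ry":0,"rz":0,"claw":0},{"x":0,"y":0,"z":0,"rx":0,"ry":0,"rz":0,"claw":0},{"x":0,"y":0,"z":0,"rx":0,"ry":0,"rz":0,"claw":0},{"x":0,"y":0,"z":0.1,"rx":0,"ry":0,"rz":0,"claw":0},{"x":0,"y":0,"z":0.25,"rx":0,"ry":0,"rz":0,"claw":0},{"x":0,"y":0,"z":0.4,"rx":0,"ry":0,"rz":0,"claw":0},{"x":0,"y":0,"z":0.5,"rx":0,"ry":0,"rz":0,"claw":0},{"x":0,"y":0,"z":0.5,"rx":0,"ry":0,"rz":0,"claw":0}]'
```

```text
time_s: 4.5
tcp_pos: [0.5104, 0.1422, 0.1233]
ee_rot: [[0.872, -0.489, -0.004], [-0.489, -0.872, -0.002], [-0.002, 0.004, -1.0]]
wrist_force: [-0.2, 0.0, 0.4]
gripper_width: 0.649
gripper_force: 0.0
time_s: 5.5
tcp_pos: [0.5125, 0.1428, 0.2521]
ee_rot: [[0.872, -0.489, 0.004], [-0.489, -0.872, 0.003], [0.002, -0.005, -1.0]]
wrist_force: [0.5, 0.0, -2.6]
gripper_width: 0.461
gripper_force: 29.7
```

```bash
python3 -m pendant '[{"x":0,"y":-0.2,"z":0,"rx":0,"ry":0,"rz":0,"claw":0},{"x":0,"y":-0.4,"z":0,"rx":0,"ry":0,"rz":0,"claw":0},{"x":0,"y":-0.6,"z":0,"rx":0,"ry":0,"rz":0,"claw":0},{"x":0,"y":-0.8,"z":-0.05,"rx":0,"ry":0,"rz":0,"claw":0},{"x":0,"y":-0.95,"z":-0.1,"rx":0,"ry":0,"rz":0,"claw":0},{"x":0,"y":-1,"z":-0.2,"rx":0,"ry":0,"rz":0,"claw":0},{"x":0,"y":-1,"z":-0.2,"rx":0,"ry":0,"rz":0,"claw":0},{"x":0,"y":-1,"z":-0.2,"rx":0,"ry":0,"rz":0,"claw":0}]' && python3 - <<'E'
from h import *
w=capture('wrist');save(w,'w4')
for l,z in(('nut_seat',.03),('driver_a',.15)):
    for r in search_frame(w,l):print(l,r,at(w,r['centre'],z))
u,v=proj(w,(.563,-.171,.03)).round().astype(int);print(u,v)
u0,v0=max(u-80,0),max(v-60,0);print(u0,v0)
cv2.imwrite('pics/w4c.png',cv2.resize(w['color'][v0:v0+120,u0:u0+160,::-1],None,fx=5,fy=5,interpolation=cv2.INTER_CUBIC))
E
```

```text
time_s: 6.5
tcp_pos: [0.5118, -0.1073, 0.2]
ee_rot: [[0.872, -0.489, -0.0], [-0.489, -0.872, -0.0], [-0.0, 0.0, -1.0]]
wrist_force: [0.3, 0.0, -1.9]
gripper_width: 0.465
gripper_force: 29.7
nut_seat {'centre': [306.2, 108.3], 'conf': 0.63} [ 0.5681294  -0.17099146  0.03      ]
driver_a {'centre': [277.0, 263.1], 'conf': 0.58} [ 0.48792406 -0.09271628  0.15      ]
309 113
229 53
```

View pics/w4c.png

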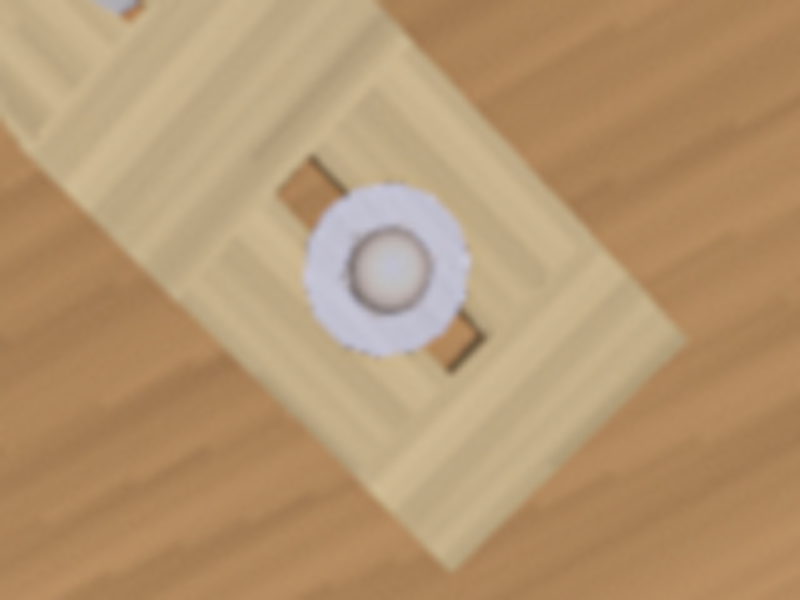

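The crop shows the washer ring centred at about (388,268) and the dome at (390,268). The hexagon can't be resolved at this distance, so I'll compute the seat position.

```bash
python3 - <<'E'
from h import *
w=capture('wrist');t=capture('top');c=capture('scene')
print(at(w,(229+388/5,53+268/5),.020),at(w,(229+390/5,53+268/5),.034))
for p in (w,t,c):
    for r in regions_of(p,'nut_seat'):
        ys,xs=np.nonzero(r['region']);print(p['shot'],r['conf'],len(xs),r['centre'],at(p,r['centre'],.026).round(4))
s=sense();R=np.array(s['ee_rot']);print(s['tcp_pos'],s['joints'])
E
```

```text
[ 0.5697527  -0.17239641  0.02      ] [ 0.57017962 -0.17169595  0.034     ]
9 0.66 270 [307.3, 107.6] [ 0.5688 -0.1721  0.026 ]
11 0.57 24 [234.8, 248.3] [ 0.5818 -0.1722  0.026 ]
11 0.41 35 [151.4, 197.7] [ 0.3564 -0.4097  0.026 ]
[ 0.51176179 -0.10738079  0.2003053 ] [ 5.94412747e+00  1.31492021e+01 -1.57622034e+01  1.65401175e-04
 -6.10602330e+01  5.47783159e+01]
```

```bash
python3 -m pendant '[{"x":0.1,"y":-0.12,"z":-0.05,"rx":0,"ry":0,"rz":0,"claw":0},{"x":0.232,"y":-0.258,"z":-0.1,"rx":0,"ry":0,"rz":0,"claw":0},{"x":0.232,"y":-0.258,"z":-0.15,"rx":0,"ry":0,"rz":0,"claw":0},{"x":0.232,"y":-0.258,"z":-0.15,"rx":0,"ry":0,"rz":0,"claw":0},{"x":0.232,"y":-0.258,"z":-0.15,"rx":0,"ry":0,"rz":0,"claw":0},{"x":0.232,"y":-0.258,"z":-0.15,"rx":0,"ry":0,"rz":0,"claw":0},{"x":0.232,"y":-0.258,"z":-0.15,"rx":0,"ry":0,"rz":0,"claw":0},{"x":0.232,"y":-0.258,"z":-0.15,"rx":0,"ry":0,"rz":0,"claw":0}]' && python3 - <<'E'
from h import *
w=capture('wrist');save(w,'w5');c=capture('scene');save(c,'s5')
a=cv2.resize(w['color'][120:320,180:380,::-1],(400,600)) if 0 else cv2.resize(w['color'][130:330,190:370,::-1],(486,540))
u,v=proj(c,(.57,-.172,.05)).astype(int);print(u,v)
b=cv2.resize(c['color'][v-50:v+30,u-23:u+23,::-1],(310,540))
cv2.imwrite('pics/m5.png',np.hstack([a,b]))
E
```

```text
time_s: 7.95
tcp_pos: [0.5697, -0.1719, 0.163]
ee_rot: [[0.872, -0.489, 0.001], [-0.489, -0.872, -0.0], [0.001, -0.0, -1.0]]
wrist_force: [0.2, -0.7, -1.1]
gripper_width: 0.462
gripper_force: 29.7
234 237
```

View pics/m5.png

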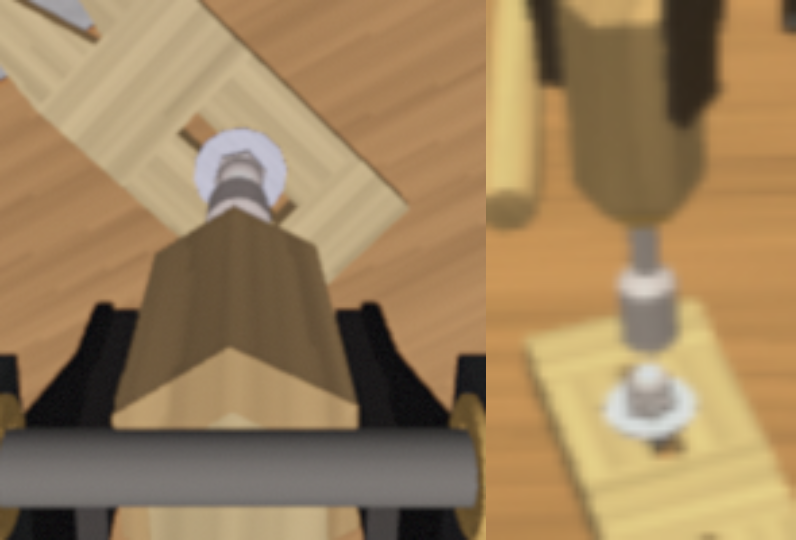

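The scene crop shows the socket right above the nut (columns 649 and 650). The wrist crop shows the socket centred on the washer laterally. I'll lower gently.

```bash
python3 -m pendant '[{"x":0,"y":0,"z":-0.02,"rx":0,"ry":0,"rz":0,"claw":0},{"x":0,"y":0,"z":-0.04,"rx":0,"ry":0,"rz":0,"claw":0},{"x":0,"y":0,"z":-0.06,"rx":0,"ry":0,"rz":0,"claw":0},{"x":0,"y":0,"z":-0.075,"rx":0,"ry":0,"rz":0,"claw":0},{"x":0,"y":0,"z":-0.09,"rx":0,"ry":0,"rz":0,"claw":0},{"x":0,"y":0,"z":-0.1,"rx":0,"ry":0,"rz":0,"claw":0},{"x":0,"y":0,"z":-0.1,"rx":0,"ry":0,"rz":0,"claw":0},{"x":0,"y":0,"z":-0.1,"rx":0,"ry":0,"rz":0,"claw":0}]'
```

```text
time_s: 9.05
tcp_pos: [0.5712, -0.1732, 0.1411]
ee_rot: [[0.873, -0.488, 0.004], [-0.488, -0.873, -0.003], [0.005, 0.0, -1.0]]
wrist_force: [-1.5, -0.7, 10.9]
gripper_width: 0.462
gripper_force: 29.7
```

```bash
python3 -m pendant '[{"x":0,"y":0,"z":-0.01,"rx":0,"ry":0,"rz":0,"claw":0},{"x":0,"y":0,"z":-0.016,"rx":0,"ry":0,"rz":-0.03,"claw":0},{"x":0,"y":0,"z":-0.016,"rx":0,"ry":0,"rz":-0.06,"claw":0},{"x":0,"y":0,"z":-0.016,"rx":0,"ry":0,"rz":-0.09,"claw":0},{"x":0,"y":0,"z":-0.016,"rx":0,"ry":0,"rz":-0.06,"claw":0},{"x":0,"y":0,"z":-0.016,"rx":0,"ry":0,"rz":-0.03,"claw":0},{"x":0,"y":0,"z":-0.016,"rx":0,"ry":0,"rz":0,"claw":0},{"x":0,"y":0,"z":-0.016,"rx":0,"ry":0,"rz":0,"claw":0}]'
```

```text
time_s: 10.05
tcp_pos: [0.5724, -0.1739, 0.1399]
ee_rot: [[0.873, -0.487, 0.008], [-0.487, -0.873, -0.005], [0.009, 0.0, -1.0]]
wrist_force: [-3.0, -0.8, 20.5]
gripper_width: 0.465
gripper_force: 29.7
```

This socket stops about 12 mm up, on the dome, so it is too small and goes back in its hole.

```bash
python3 -m pendant '[{"x":0,"y":0,"z":0.2,"rx":0,"ry":0,"rz":0,"claw":0},{"x":0,"y":0,"z":0.42,"rx":0,"ry":0,"rz":0,"claw":0},{"x":-0.05,"y":0.2,"z":0.42,"rx":0,"ry":0,"rz":0,"claw":0},{"x":-0.1,"y":0.43,"z":0.42,"rx":0,"ry":0,"rz":0,"claw":0},{"x":-0.15,"y":0.65,"z":0.42,"rx":0,"ry":0,"rz":0,"claw":0},{"x":-0.2,"y":0.85,"z":0.42,"rx":0,"ry":0,"rz":0,"claw":0},{"x":-0.232,"y":1,"z":0.42,"rx":0,"ry":0,"rz":0,"claw":0},{"x":-0.232,"y":1,"z":0.42,"rx":0,"ry":0,"rz":0,"claw":0}]' && python3 -m pendant '[{"x":0,"y":0.15,"z":0,"rx":0,"ry":0,"rz":0,"claw":0},{"x":0,"y":0.257,"z":0,"rx":0,"ry":0,"rz":0,"claw":0},{"x":0,"y":0.257,"z":0,"rx":0,"ry":0,"rz":0,"claw":0},{"x":0,"y":0.257,"z":0,"rx":0,"ry":0,"rz":0,"claw":0},{"x":0,"y":0.257,"z":0,"rx":0,"ry":0,"rz":0,"claw":0},{"x":0,"y":0.257,"z":-0.08,"rx":0,"ry":0,"rz":0,"claw":0},{"x":0,"y":0.257,"z":-0.16,"rx":0,"ry":0,"rz":0,"claw":0},{"x":0,"y":0.257,"z":-0.24,"rx":0,"ry":0,"rz":0,"claw":0}]'
```

```text
time_s: 11.05
tcp_pos: [0.5107, 0.0801, 0.2382]
ee_rot: [[0.874, -0.486, -0.001], [-0.486, -0.874, 0.0], [-0.001, 0.0, -1.0]]
wrist_force: [-0.2, -1.1, -0.5]
gripper_width: 0.46
gripper_force: 29.8
time_s: 12.05
tcp_pos: [0.5117, 0.1413, 0.1781]
ee_rot: [[0.871, -0.49, 0.0], [-0.49, -0.871, 0.0], [0.0, -0.0, -1.0]]
wrist_force: [0.1, 0.0, -1.0]
gripper_width: 0.46
gripper_force: 29.8
```

```bash
python3 -m pendant '[{"x":0,"y":0,"z":-0.1,"rx":0,"ry":0,"rz":0,"claw":0},{"x":0,"y":0,"z":-0.18,"rx":0,"ry":0,"rz":0,"claw":0},{"x":0,"y":0,"z":-0.21,"rx":0,"ry":0,"rz":0,"claw":0},{"x":0,"y":0,"z":-0.21,"rx":0,"ry":0,"rz":0,"claw":0},{"x":0,"y":0,"z":-0.21,"rx":0,"ry":0,"rz":0,"claw":0.65},{"x":0,"y":0,"z":-0.21,"rx":0,"ry":0,"rz":0,"claw":0.65},{"x":0,"y":0,"z":-0.21,"rx":0,"ry":0,"rz":0,"claw":0.65},{"x":0,"y":0,"z":-0.21,"rx":0,"ry":0,"rz":0,"claw":0.65}]'
```

```text
time_s: 13.05
tcp_pos: [0.5118, 0.1422, 0.1262]
ee_rot: [[0.872, -0.489, 0.0], [-0.489, -0.872, 0.0], [0.0, -0.0, -1.0]]
wrist_force: [-0.4, 0.1, 0.2]
gripper_width: 0.64
gripper_force: 0.0
```

```bash
python3 -m pendant '[{"x":0,"y":0,"z":0.15,"rx":0,"ry":0,"rz":0,"claw":0.65},{"x":0,"y":0,"z":0.36,"rx":0,"ry":0,"rz":0,"claw":0.65},{"x":0,"y":0,"z":0.36,"rx":0,"ry":0,"rz":0,"claw":0.65},{"x":0.04,"y":0.15,"z":0.36,"rx":0,"ry":0,"rz":0.01,"claw":0.65},{"x":0.075,"y":0.312,"z":0.36,"rx":0,"ry":0,"rz":0.01,"claw":0.65},{"x":0.075,"y":0.312,"z":0.36,"rx":0,"ry":0,"rz":0.01,"claw":0.65},{"x":0.075,"y":0.312,"z":0.2,"rx":0,"ry":0,"rz":0.01,"claw":0.65},{"x":0.075,"y":0.312,"z":-0.005,"rx":0,"ry":0,"rz":0.01,"claw":0.65}]' && python3 -m pendant '[{"x":0,"y":0,"z":0,"rx":0,"ry":0,"rz":0,"claw":0.65},{"x":0,"y":0,"z":0,"rx":0,"ry":0,"rz":0,"claw":0},{"x":0,"y":0,"z":0,"rx":0,"ry":0,"rz":0,"claw":0},{"x":0,"y":0,"z":0,"rx":0,"ry":0,"rz":0,"claw":0},{"x":0,"y":0,"z":0.1,"rx":0,"ry":0,"rz":0,"claw":0},{"x":0,"y":0,"z":0.25,"rx":0,"ry":0,"rz":0,"claw":0},{"x":0,"y":0,"z":0.43,"rx":0,"ry":0,"rz":0,"claw":0},{"x":0,"y":0,"z":0.43,"rx":0,"ry":0,"rz":0,"claw":0}]'
```

```text
time_s: 14.05
tcp_pos: [0.5307, 0.22, 0.1245]
ee_rot: [[0.887, -0.462, 0.002], [-0.462, -0.887, 0.002], [0.001, -0.002, -1.0]]
wrist_force: [1.2, 0.1, -1.0]
gripper_width: 0.654
gripper_force: 0.0
time_s: 15.05
tcp_pos: [0.5324, 0.2213, 0.2372]
ee_rot: [[0.887, -0.461, 0.008], [-0.461, -0.887, 0.006], [0.005, -0.009, -1.0]]
wrist_force: [-0.4, 0.2, -1.5]
gripper_width: 0.457
gripper_force: 29.9
```

```bash
python3 - <<'E'
from h import *
s=sense();print(s['tcp_pos'],s['ee_rot'])
c=capture('scene')
for l in ['driver_a']:
  for r in search_frame(c,l):print(r, at(c,r['centre'],.13).round(3))
E
```

```text
[0.53236342 0.22131996 0.23719658] [[ 0.88717139 -0.46136231  0.00846983]
 [-0.4614135  -0.88716779  0.00555795]
 [ 0.00494993 -0.00883895 -0.99994868]]
{'centre': [360.8, 192.4], 'conf': 0.87} [0.513 0.141 0.13 ]
{'centre': [400.7, 164.1], 'conf': 0.79} [0.387 0.28  0.13 ]
{'centre': [426.5, 198.4], 'conf': 0.78} [0.547 0.293 0.13 ]
```

```bash
python3 -m pendant '[{"x":0,"y":0,"z":0.3,"rx":0,"ry":0,"rz":0,"claw":0},{"x":0,"y":0,"z":0.3,"rx":0,"ry":0,"rz":0,"claw":0},{"x":0.04,"y":-0.2,"z":0.3,"rx":0,"ry":0,"rz":0,"claw":0},{"x":0.08,"y":-0.4,"z":0.3,"rx":0,"ry":0,"rz":0,"claw":0},{"x":0.12,"y":-0.6,"z":0.3,"rx":0,"ry":0,"rz":0,"claw":0},{"x":0.16,"y":-0.8,"z":0.3,"rx":0,"ry":0,"rz":0,"claw":0},{"x":0.16,"y":-1,"z":0.3,"rx":0,"ry":0,"rz":0,"claw":0},{"x":0.16,"y":-1,"z":0.3,"rx":0,"ry":0,"rz":0,"claw":0}]' && python3 -m pendant '[{"x":0,"y":-0.2,"z":-0.1,"rx":0,"ry":0,"rz":0,"claw":0},{"x":0,"y":-0.4,"z":-0.25,"rx":0,"ry":0,"rz":0,"claw":0},{"x":0,"y":-0.57,"z":-0.35,"rx":0,"ry":0,"rz":0,"claw":0},{"x":0,"y":-0.57,"z":-0.45,"rx":0,"ry":0,"rz":0,"claw":0},{"x":0,"y":-0.57,"z":-0.55,"rx":0,"ry":0,"rz":0,"claw":0},{"x":0,"y":-0.57,"z":-0.6,"rx":0,"ry":0,"rz":0,"claw":0},{"x":0,"y":-0.57,"z":-0.6,"rx":0,"ry":0,"rz":0,"claw":0},{"x":0,"y":-0.57,"z":-0.6,"rx":0,"ry":0,"rz":0,"claw":0}]' && python3 - <<'E'
from h import *
s=sense();print(s['tcp_pos'])
w=capture('wrist');save(w,'w6');c=capture('scene');save(c,'s6')
a=cv2.resize(w['color'][150:270,210:350,::-1],(560,480))
u,v=proj(c,(.57,-.172,.05)).astype(int)
b=cv2.resize(c['color'][v-30:v+30,u-15:u+15,::-1],(240,480))
cv2.imwrite('pics/m6.png',np.hstack([a,b]))
E
```

```text
time_s: 16.15
tcp_pos: [0.5693, -0.0328, 0.3051]
ee_rot: [[0.885, -0.466, -0.004], [-0.466, -0.885, -0.0], [-0.004, 0.002, -1.0]]
wrist_force: [-0.7, -0.1, -1.9]
gripper_width: 0.457
gripper_force: 29.9
time_s: 17.15
tcp_pos: [0.5712, -0.1721, 0.1582]
ee_rot: [[0.887, -0.461, 0.002], [-0.461, -0.887, -0.0], [0.002, -0.0, -1.0]]
wrist_force: [-0.4, -0.1, -1.8]
gripper_width: 0.456
gripper_force: 29.9
[ 0.57120639 -0.17211624  0.15822404]
```

View pics/m6.png

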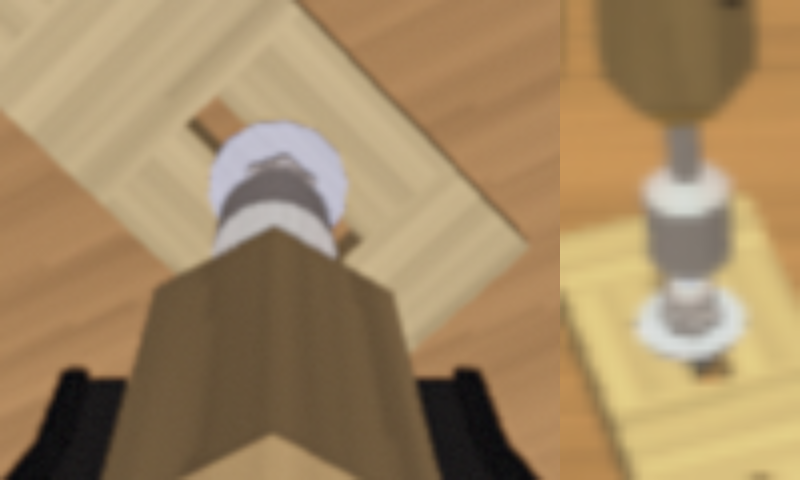

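The wrist crop shows the nut's hex corner near (282,153), pointing almost up the image and turned about 8° clockwise. The socket is about 26 mm wide, so this is the middle size. I'll turn it 8° clockwise while lowering.

```bash
python3 -m pendant '[{"x":-0.002,"y":0,"z":-0.02,"rx":0,"ry":0,"rz":-0.045,"claw":0},{"x":-0.002,"y":0,"z":-0.04,"rx":0,"ry":0,"rz":-0.045,"claw":0},{"x":-0.002,"y":0,"z":-0.055,"rx":0,"ry":0,"rz":-0.045,"claw":0},{"x":-0.002,"y":0,"z":-0.07,"rx":0,"ry":0,"rz":-0.045,"claw":0},{"x":-0.002,"y":0,"z":-0.085,"rx":0,"ry":0,"rz":-0.045,"claw":0},{"x":-0.002,"y":0,"z":-0.1,"rx":0,"ry":0,"rz":-0.045,"claw":0},{"x":-0.002,"y":0,"z":-0.12,"rx":0,"ry":0,"rz":-0.045,"claw":0},{"x":-0.002,"y":0,"z":-0.12,"rx":0,"ry":0,"rz":-0.045,"claw":0}]'; python3 -c "
from h import *
s=sense();print(s['tcp_pos'],s['moment'],s['joints'][5])"
```

```text
time_s: 18.25
tcp_pos: [0.572, -0.1736, 0.1317]
ee_rot: [[0.814, -0.581, 0.005], [-0.581, -0.814, -0.003], [0.006, -0.0, -1.0]]
wrist_force: [-3.0, -1.1, 14.9]
gripper_width: 0.463
gripper_force: 29.9
[ 0.57198269 -0.17364079  0.13174124] [-0.57376937  0.88329146  0.02497475] 55.660144105671904
```

```bash
python3 -m pendant '[{"x":0.004,"y":-0.003,"z":-0.01,"rx":0,"ry":0,"rz":0.02,"claw":0},{"x":0.004,"y":-0.003,"z":-0.01,"rx":0,"ry":0,"rz":0.02,"claw":0},{"x":0.004,"y":-0.003,"z":-0.016,"rx":0,"ry":0,"rz":0,"claw":0},{"x":0.004,"y":-0.003,"z":-0.016,"rx":0,"ry":0,"rz":-0.02,"claw":0},{"x":0.004,"y":-0.003,"z":-0.016,"rx":0,"ry":0,"rz":-0.04,"claw":0},{"x":0.004,"y":-0.003,"z":-0.016,"rx":0,"ry":0,"rz":-0.02,"claw":0},{"x":0.004,"y":-0.003,"z":-0.016,"rx":0,"ry":0,"rz":0,"claw":0},{"x":0.004,"y":-0.003,"z":-0.016,"rx":0,"ry":0,"rz":0,"claw":0}]'; python3 -c "
from h import *
s=sense();print(s['tcp_pos'],s['moment'],s['joints'][5])"
```

```text
time_s: 19.25
tcp_pos: [0.5747, -0.1753, 0.1314]
ee_rot: [[0.815, -0.579, 0.011], [-0.579, -0.815, -0.006], [0.012, -0.001, -1.0]]
wrist_force: [-4.1, -1.7, 25.4]
gripper_width: 0.457
gripper_force: 30.0
[ 0.57467599 -0.17529007  0.13140883] [-0.56389671  1.51775051  0.01092822] 55.75988886965013
```

```bash
python3 -m pendant '[{"x":-0.01,"y":0.006,"z":0.004,"rx":0,"ry":0,"rz":-0.03,"claw":0},{"x":-0.01,"y":0.006,"z":0.004,"rx":0,"ry":0,"rz":-0.06,"claw":0},{"x":-0.01,"y":0.006,"z":0.004,"rx":0,"ry":0,"rz":-0.09,"claw":0},{"x":-0.01,"y":0.006,"z":0.004,"rx":0,"ry":0,"rz":-0.12,"claw":0},{"x":-0.01,"y":0.006,"z":0.004,"rx":0,"ry":0,"rz":-0.15,"claw":0},{"x":-0.01,"y":0.006,"z":0.004,"rx":0,"ry":0,"rz":-0.15,"claw":0},{"x":-0.01,"y":0.006,"z":0.004,"rx":0,"ry":0,"rz":-0.15,"claw":0},{"x":-0.01,"y":0.006,"z":0.004,"rx":0,"ry":0,"rz":-0.15,"claw":0}]'; python3 - <<'E'
from h import *
s=sense();print(s['tcp_pos'],s['moment'],s['joints'][5])
w=capture('wrist');save(w,'w7');c=capture('scene');save(c,'s7')
a=cv2.resize(w['color'][150:270,210:350,::-1],(560,480))
u,v=proj(c,(.57,-.172,.05)).astype(int)
b=cv2.resize(c['color'][v-30:v+30,u-15:u+15,::-1],(240,480))
cv2.imwrite('pics/m7.png',np.hstack([a,b]))
E
```

```text
time_s: 20.25
tcp_pos: [0.5709, -0.1752, 0.1314]
ee_rot: [[0.464, -0.886, 0.007], [-0.886, -0.464, -0.008], [0.01, -0.003, -1.0]]
wrist_force: [-4.0, -6.3, 22.0]
gripper_width: 0.459
gripper_force: 30.0
[ 0.57092904 -0.17519377  0.13140209] [-2.52141734  1.68060614  0.10721911] 28.616663121261332
```

View pics/m7.png

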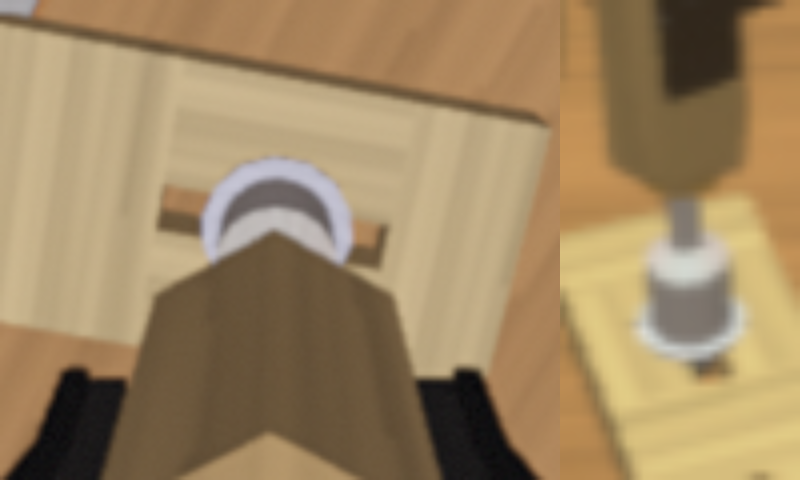

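The socket is flush on the washer (collar at (275,200), scene (690,300)), and the moment shows it driving the nut. I'll keep turning clockwise.

```bash
python3 -m pendant '[{"x":0,"y":-0.006,"z":0,"rx":0,"ry":0,"rz":-0.02,"claw":0},{"x":0,"y":-0.006,"z":0,"rx":0,"ry":0,"rz":-0.04,"claw":0},{"x":0,"y":-0.006,"z":0,"rx":0,"ry":0,"rz":-0.06,"claw":0},{"x":0,"y":-0.006,"z":0,"rx":0,"ry":0,"rz":-0.08,"claw":0},{"x":0,"y":-0.006,"z":0,"rx":0,"ry":0,"rz":-0.1,"claw":0},{"x":0,"y":-0.006,"z":0,"rx":0,"ry":0,"rz":-0.1,"claw":0},{"x":0,"y":-0.006,"z":0,"rx":0,"ry":0,"rz":-0.1,"claw":0},{"x":0,"y":-0.006,"z":0,"rx":0,"ry":0,"rz":-0.1,"claw":0}]'; python3 -c "
from h import *
s=sense();print(s['tcp_pos'],s['moment'],s['joints'])"
```

```text
time_s: 21.35
tcp_pos: [0.5699, -0.1762, 0.1314]
ee_rot: [[0.167, -0.986, 0.005], [-0.986, -0.167, -0.007], [0.008, -0.003, -1.0]]
wrist_force: [-5.7, -3.8, 24.7]
gripper_width: 0.459
gripper_force: 30.0
[ 0.56991791 -0.17616961  0.13138206] [-1.70804046  2.35909353  0.17950258] [ -1.42829005  23.59492802 -11.34075123   0.48393509 -54.79268406
  10.78086846]
```

```bash
python3 -m pendant '[{"x":0,"y":0.004,"z":0,"rx":0,"ry":0,"rz":-0.02,"claw":0},{"x":0,"y":0.004,"z":0,"rx":0,"ry":0,"rz":-0.04,"claw":0},{"x":0,"y":0.004,"z":0,"rx":0,"ry":0,"rz":-0.06,"claw":0},{"x":0,"y":0.004,"z":0,"rx":0,"ry":0,"rz":-0.08,"claw":0},{"x":0,"y":0.004,"z":0,"rx":0,"ry":0,"rz":-0.08,"claw":0},{"x":0,"y":0.004,"z":0,"rx":0,"ry":0,"rz":-0.08,"claw":0},{"x":0,"y":0.004,"z":0,"rx":0,"ry":0,"rz":-0.08,"claw":0},{"x":0,"y":0.004,"z":0,"rx":0,"ry":0,"rz":-0.08,"claw":0}]'; python3 -c "
from h import *
s=sense();print(s['tcp_pos'],s['moment'],s['joints'])"
```

```text
time_s: 22.35
tcp_pos: [0.5692, -0.175, 0.1313]
ee_rot: [[-0.083, -0.997, 0.003], [-0.996, 0.083, -0.007], [0.006, -0.004, -1.0]]
wrist_force: [-7.2, -3.6, 24.6]
gripper_width: 0.459
gripper_force: 30.0
[ 0.56919116 -0.17504636  0.13132148] [-1.37841608  2.77767756  0.16834669] [ -1.32873984  23.55293441 -11.4100932    0.45853295 -54.85869937
  -3.71863065]
```

```bash
python3 -m pendant '[{"x":-0.004,"y":0,"z":0,"rx":0,"ry":0,"rz":-0.02,"claw":0},{"x":-0.004,"y":0,"z":0,"rx":0,"ry":0,"rz":-0.04,"claw":0},{"x":-0.004,"y":0,"z":0,"rx":0,"ry":0,"rz":-0.06,"claw":0},{"x":-0.004,"y":0,"z":0,"rx":0,"ry":0,"rz":-0.08,"claw":0},{"x":-0.004,"y":0,"z":0,"rx":0,"ry":0,"rz":-0.08,"claw":0},{"x":-0.004,"y":0,"z":0,"rx":0,"ry":0,"rz":-0.08,"claw":0},{"x":-0.004,"y":0,"z":0,"rx":0,"ry":0,"rz":-0.08,"claw":0},{"x":-0.004,"y":0,"z":0,"rx":0,"ry":0,"rz":-0.08,"claw":0}]'; python3 -c "
from h import *
s=sense();print(s['tcp_pos'],s['moment'],s['joints'])"
```

```text
time_s: 23.35
tcp_pos: [0.5685, -0.1745, 0.1312]
ee_rot: [[-0.329, -0.944, 0.004], [-0.944, 0.329, -0.006], [0.004, -0.005, -1.0]]
wrist_force: [-6.2, -2.8, 25.8]
gripper_width: 0.459
gripper_force: 30.0
[ 0.56845418 -0.1744553   0.13124256] [-0.6811908   2.59760321  0.1417852 ] [ -1.30174778  23.46975138 -11.53400986   0.38903615 -54.77885592
 -18.12776565]
```

The driver has turned 74° with no stop, but a fitting socket can need at most about 64°. It may be spinning round the nut, so I'll lift off and look at the nut and at the handle's seat in the grip.

```bash
python3 -m pendant '[{"x":0,"y":0,"z":0.04,"rx":0,"ry":0,"rz":0,"claw":0},{"x":0,"y":0,"z":0.08,"rx":0,"ry":0,"rz":0,"claw":0},{"x":0,"y":0,"z":0.13,"rx":0,"ry":0,"rz":0,"claw":0},{"x":0,"y":0,"z":0.15,"rx":0,"ry":0,"rz":0,"claw":0},{"x":0.03,"y":0.06,"z":0.15,"rx":0,"ry":0,"rz":0,"claw":0},{"x":0.04,"y":0.14,"z":0.15,"rx":0,"ry":0,"rz":0,"claw":0},{"x":0.04,"y":0.14,"z":0.15,"rx":0,"ry":0,"rz":0,"claw":0},{"x":0.04,"y":0.14,"z":0.15,"rx":0,"ry":0,"rz":0,"claw":0}]'; python3 - <<'E'
from h import *
s=sense();print(s['tcp_pos'],s['moment'],s['wrist_force'])
w=capture('wrist');save(w,'w8')
w6=cv2.imread('pics/w6.png');w8=cv2.imread('pics/w8.png');w7=cv2.imread('pics/w7.png')
u,v=proj(w,(.570,-.173,.03)).round().astype(int);print(u,v)
def rs(i,a,b,c,d,W,H):return cv2.resize(i[b:d,a:c],(W,H),interpolation=cv2.INTER_CUBIC)
big=rs(w8,u-20,v-20,u+20,v+20,400,400)
six=rs(w6,262,175,298,211,400,400)
low=np.hstack([rs(w7,210,200,350,270,400,200),rs(w8,210,200,350,270,400,200)])
cv2.imwrite('pics/m8.png',np.vstack([np.hstack([six,big]),low]))
E
```

```text
time_s: 24.35
tcp_pos: [0.5773, -0.1364, 0.1615]
ee_rot: [[-0.331, -0.944, -0.001], [-0.944, 0.331, 0.0], [0.0, 0.001, -1.0]]
wrist_force: [0.2, -0.7, -2.2]
gripper_width: 0.456
gripper_force: 30.0
[ 0.57731126 -0.13637782  0.16149647] [ 0.09672409 -0.12175238  0.01275331] [ 0.17069931 -0.70337764 -2.22280114]
272 157
```

View pics/m8.png

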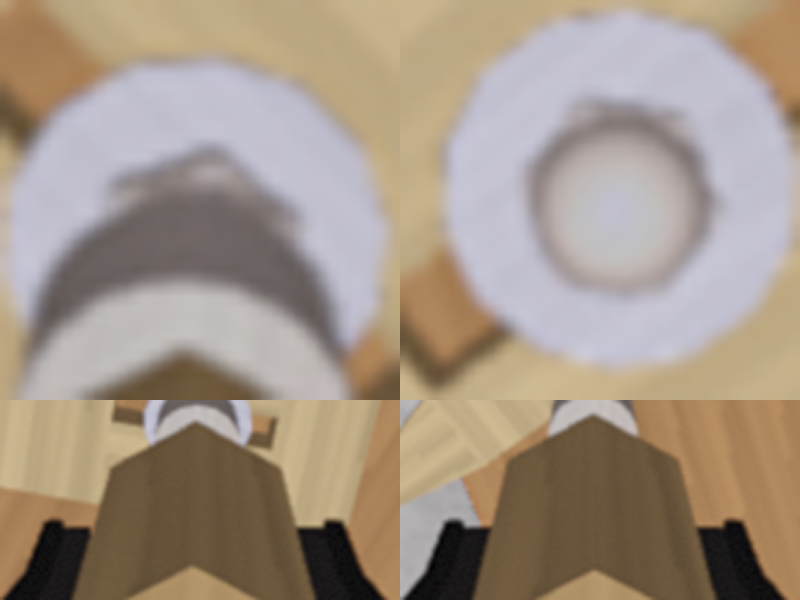

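The lower tiles show the handle unmoved in the grip. The upper right tile shows the nut's hex edge from (575,100) to (690,118), about 20° out of phase with the driver. So the driver spun round the nut and is the too-large one. I'll work out the nut's yaw from the corners.

```bash
python3 - <<'E'
from h import *
w=capture('wrist');W=np.array(w['world_to_cam']);s=sense()
T=np.eye(4);T[:3,:3]=s['ee_rot'];T[:3,3]=s['tcp_pos'];M=W@T   # cam from tcp
T6=np.eye(4);T6[:3,:3]=np.array([[.887,-.461,.002],[-.461,-.887,0],[.002,0,-1]]);T6[:3,3]=[.57121,-.17212,.15822]
w6=dict(w);w6['world_to_cam']=M@np.linalg.inv(T6)
def go(p,L):
    P=np.array([at(p,q,.027)[:2] for q in L]);print(P.round(4))
    for a,b in zip(P,P[1:]):d=b-a;print('edge len',np.linalg.norm(d).round(4),'normal mod60',((np.degrees(np.arctan2(d[1],d[0]))+90)%60).round(1))
go(w6,[(262+x/11.11,175+y/11.11) for x,y in((115,185),(212,150),(295,215))])
go(w,[(252+(x-400)/10,137+y/10) for x,y in((528,175),(575,100),(690,118),(715,205))])
print('washer',at(w,(252+(618-400)/10,137+188/10),.02),s['joints'])
E
```

```text
[[ 0.5775 -0.169 ]
 [ 0.5764 -0.1778]
 [ 0.568  -0.1815]]
edge len 0.0088 normal mod60 53.0
edge len 0.0091 normal mod60 53.7
[[ 0.5761 -0.1771]
 [ 0.5697 -0.1821]
 [ 0.5602 -0.1771]
 [ 0.5607 -0.1687]]
edge len 0.0082 normal mod60 8.0
edge len 0.0107 normal mod60 1.8
edge len 0.0084 normal mod60 56.9
washer [ 0.56905684 -0.17224265  0.02      ] [ 2.27243405e+00  2.18057643e+01 -9.15661507e+00  9.23826178e-04
 -5.90669253e+01 -2.16687942e+01]
```

Nut and driver are out of phase beyond the play, so the second driver is the too-large one. I'll put it back in the middle hole.

```bash
python3 -m pendant '[{"x":0,"y":0,"z":0.2,"rx":0,"ry":0,"rz":0,"claw":0},{"x":0,"y":0.05,"z":0.4,"rx":0,"ry":0,"rz":0,"claw":0},{"x":-0.02,"y":0.2,"z":0.56,"rx":0,"ry":0,"rz":0,"claw":0},{"x":-0.06,"y":0.4,"z":0.56,"rx":0,"ry":0,"rz":0,"claw":0},{"x":-0.1,"y":0.6,"z":0.56,"rx":0,"ry":0,"rz":0,"claw":0},{"x":-0.14,"y":0.8,"z":0.56,"rx":0,"ry":0,"rz":0,"claw":0},{"x":-0.186,"y":1,"z":0.56,"rx":0,"ry":0,"rz":0,"claw":0},{"x":-0.186,"y":1,"z":0.56,"rx":0,"ry":0,"rz":0,"claw":0}]' && python3 -m pendant '[{"x":0,"y":0.2,"z":0,"rx":0,"ry":0,"rz":0,"claw":0},{"x":0,"y":0.427,"z":0,"rx":0,"ry":0,"rz":0,"claw":0},{"x":0,"y":0.427,"z":0,"rx":0,"ry":0,"rz":0,"claw":0},{"x":0,"y":0.427,"z":0,"rx":0,"ry":0,"rz":0,"claw":0},{"x":0,"y":0.427,"z":-0.15,"rx":0,"ry":0,"rz":0,"claw":0},{"x":0,"y":0.427,"z":-0.3,"rx":0,"ry":0,"rz":0,"claw":0},{"x":0,"y":0.427,"z":-0.36,"rx":0,"ry":0,"rz":0,"claw":0},{"x":0,"y":0.427,"z":-0.36,"rx":0,"ry":0,"rz":0,"claw":0}]'
```

```text
time_s: 25.45
tcp_pos: [0.5302, 0.1154, 0.3018]
ee_rot: [[-0.328, -0.945, -0.0], [-0.945, 0.328, 0.0], [-0.0, 0.0, -1.0]]
wrist_force: [-0.2, -1.1, -1.5]
gripper_width: 0.46
gripper_force: 30.0
time_s: 26.45
tcp_pos: [0.5311, 0.2185, 0.2116]
ee_rot: [[-0.333, -0.943, -0.001], [-0.943, 0.333, -0.001], [0.001, 0.0, -1.0]]
wrist_force: [-0.2, -0.1, -1.0]
gripper_width: 0.457
gripper_force: 30.0
```

```bash
python3 -m pendant '[{"x":0,"y":0.006,"z":-0.08,"rx":0,"ry":0,"rz":0,"claw":0},{"x":0,"y":0.006,"z":-0.16,"rx":0,"ry":0,"rz":0,"claw":0},{"x":0,"y":0.006,"z":-0.24,"rx":0,"ry":0,"rz":0,"claw":0},{"x":0,"y":0.006,"z":-0.31,"rx":0,"ry":0,"rz":0,"claw":0},{"x":0,"y":0.006,"z":-0.34,"rx":0,"ry":0,"rz":0,"claw":0},{"x":0,"y":0.006,"z":-0.34,"rx":0,"ry":0,"rz":0,"claw":0},{"x":0,"y":0.006,"z":-0.34,"rx":0,"ry":0,"rz":0,"claw":0.65},{"x":0,"y":0.006,"z":-0.34,"rx":0,"ry":0,"rz":0,"claw":0.65}]'
```

```text
time_s: 27.45
tcp_pos: [0.5317, 0.2215, 0.128]
ee_rot: [[-0.332, -0.943, 0.002], [-0.943, 0.332, 0.001], [-0.002, -0.002, -1.0]]
wrist_force: [0.7, 0.7, 0.8]
gripper_width: 0.597
gripper_force: 0.0
```

```bash
python3 -m pendant '[{"x":0,"y":0,"z":0.15,"rx":0,"ry":0,"rz":0,"claw":0.65},{"x":0,"y":0,"z":0.36,"rx":0,"ry":0,"rz":0,"claw":0.65},{"x":0,"y":0,"z":0.36,"rx":0,"ry":0,"rz":0.03,"claw":0.65},{"x":0.03,"y":0.13,"z":0.36,"rx":0,"ry":0,"rz":0.08,"claw":0.65},{"x":0.072,"y":0.31,"z":0.36,"rx":0,"ry":0,"rz":0.13,"claw":0.65},{"x":0.072,"y":0.31,"z":0.36,"rx":0,"ry":0,"rz":0.184,"claw":0.65},{"x":0.072,"y":0.31,"z":0.36,"rx":0,"ry":0,"rz":0.184,"claw":0.65},{"x":0.072,"y":0.31,"z":0.2,"rx":0,"ry":0,"rz":0.184,"claw":0.65}]' && python3 -m pendant '[{"x":0,"y":0,"z":-0.1,"rx":0,"ry":0,"rz":0,"claw":0.65},{"x":0,"y":0,"z":-0.206,"rx":0,"ry":0,"rz":0,"claw":0.65},{"x":0,"y":0,"z":-0.206,"rx":0,"ry":0,"rz":0,"claw":0.65},{"x":0,"y":0,"z":-0.206,"rx":0,"ry":0,"rz":0,"claw":0.65},{"x":0,"y":0,"z":-0.206,"rx":0,"ry":0,"rz":0,"claw":0},{"x":0,"y":0,"z":-0.206,"rx":0,"ry":0,"rz":0,"claw":0},{"x":0,"y":0,"z":-0.206,"rx":0,"ry":0,"rz":0,"claw":0},{"x":0,"y":0,"z":-0.206,"rx":0,"ry":0,"rz":0,"claw":0}]'; python3 - <<'E'
from h import *
c=capture('scene')
for r in search_frame(c,'driver_a'):print(r['centre'],r['conf'], at(c,r['centre'],.13).round(3))
E
```

```text
time_s: 28.45
tcp_pos: [0.5511, 0.2999, 0.1805]
ee_rot: [[0.234, -0.972, 0.008], [-0.972, -0.234, 0.005], [-0.004, -0.009, -1.0]]
wrist_force: [0.4, 0.3, -1.0]
gripper_width: 0.646
gripper_force: 0.0
time_s: 29.45
tcp_pos: [0.549, 0.2986, 0.1261]
ee_rot: [[0.237, -0.971, 0.0], [-0.971, -0.237, 0.0], [-0.0, -0.0, -1.0]]
wrist_force: [-2.2, -1.3, 4.5]
gripper_width: 0.46
gripper_force: 29.9
[359.6, 193.8] 0.88 [0.518 0.136 0.13 ]
[425.1, 201.9] 0.86 [0.561 0.284 0.13 ]
[396.4, 198.0] 0.68 [0.541 0.221 0.13 ]
[237.2, 259.7] 0.36 [ 0.73 -0.16  0.13]
```

```bash
python3 -m pendant '[{"x":0,"y":0,"z":0.2,"rx":0,"ry":0,"rz":0,"claw":0},{"x":0,"y":0,"z":0.42,"rx":0,"ry":0,"rz":0,"claw":0},{"x":0,"y":0,"z":0.64,"rx":0,"ry":0,"rz":0,"claw":0},{"x":0,"y":-0.1,"z":0.72,"rx":0,"ry":0,"rz":-0.02,"claw":0},{"x":0.02,"y":-0.3,"z":0.72,"rx":0,"ry":0,"rz":-0.04,"claw":0},{"x":0.04,"y":-0.5,"z":0.72,"rx":0,"ry":0,"rz":-0.06,"claw":0},{"x":0.06,"y":-0.7,"z":0.72,"rx":0,"ry":0,"rz":-0.06,"claw":0},{"x":0.082,"y":-0.9,"z":0.72,"rx":0,"ry":0,"rz":-0.06,"claw":0}]' && python3 -m pendant '[{"x":0,"y":-0.22,"z":0,"rx":0,"ry":0,"rz":0,"claw":0},{"x":0,"y":-0.44,"z":0,"rx":0,"ry":0,"rz":0,"claw":0},{"x":0,"y":-0.66,"z":-0.1,"rx":0,"ry":0,"rz":0,"claw":0},{"x":0,"y":-0.86,"z":-0.2,"rx":0,"ry":0,"rz":0,"claw":0},{"x":0,"y":-0.983,"z":-0.35,"rx":0,"ry":0,"rz":0,"claw":0},{"x":0,"y":-0.983,"z":-0.5,"rx":0,"ry":0,"rz":0,"claw":0},{"x":0,"y":-0.983,"z":-0.59,"rx":0,"ry":0,"rz":0,"claw":0},{"x":0,"y":-0.983,"z":-0.59,"rx":0,"ry":0,"rz":0,"claw":0}]' && python3 - <<'E'
from h import *
w=capture('wrist');save(w,'w9')
s=sense();print(s['tcp_pos'])
c=capture('scene');save(c,'s9')
for r in search_frame(c,'driver_a'):print(r['centre'],r['conf'])
E
```

```text
time_s: 30.55
tcp_pos: [0.5683, 0.0713, 0.3033]
ee_rot: [[0.049, -0.999, -0.003], [-0.999, -0.049, -0.0], [0.0, 0.003, -1.0]]
wrist_force: [1.5, -0.1, -2.2]
gripper_width: 0.457
gripper_force: 30.0
time_s: 31.55
tcp_pos: [0.5664, -0.1726, 0.1541]
ee_rot: [[0.048, -0.999, -0.008], [-0.999, -0.048, 0.001], [-0.002, 0.008, -1.0]]
wrist_force: [-0.8, 0.6, -0.8]
gripper_width: 0.459
gripper_force: 30.0
[ 0.5680855  -0.17261383  0.15626035]
[235.3, 216.8] 0.79
[359.7, 194.1] 0.58
[396.6, 201.4] 0.58
```

```bash
python3 -m pendant '[{"x":0,"y":0,"z":0,"rx":0,"ry":0,"rz":0,"claw":0},{"x":0,"y":0,"z":-0.03,"rx":0,"ry":0,"rz":0,"claw":0},{"x":0,"y":0,"z":-0.05,"rx":0,"ry":0,"rz":0,"claw":0},{"x":0,"y":0,"z":-0.065,"rx":0,"ry":0,"rz":0,"claw":0},{"x":0,"y":0,"z":-0.08,"rx":0,"ry":0,"rz":0,"claw":0},{"x":0,"y":0,"z":-0.095,"rx":0,"ry":0,"rz":0,"claw":0},{"x":0,"y":0,"z":-0.11,"rx":0,"ry":0,"rz":0,"claw":0},{"x":0,"y":0,"z":-0.12,"rx":0,"ry":0,"rz":0,"claw":0}]'; python3 -c "
from h import *
s=sense();print(s['tcp_pos'],s['moment'],s['joints'][5])"
```

```text
time_s: 32.7
tcp_pos: [0.5697, -0.1726, 0.131]
ee_rot: [[0.052, -0.999, 0.001], [-0.999, -0.052, -0.002], [0.002, -0.0, -1.0]]
wrist_force: [-5.7, 2.6, 19.8]
gripper_width: 0.457
gripper_force: 30.0
[ 0.5697464  -0.17258103  0.13103317] [ 1.13007324  2.25340114 -0.04795433] 4.145370797022253
```

Seated at the full depth. Now I'll turn it clockwise and watch the moment.

```bash
python3 -m pendant '[{"x":0,"y":0,"z":0,"rx":0,"ry":0,"rz":-0.02,"claw":0},{"x":0,"y":0,"z":0,"rx":0,"ry":0,"rz":-0.04,"claw":0},{"x":0,"y":0,"z":0,"rx":0,"ry":0,"rz":-0.06,"claw":0},{"x":0,"y":0,"z":0,"rx":0,"ry":0,"rz":-0.08,"claw":0},{"x":0,"y":0,"z":0,"rx":0,"ry":0,"rz":-0.1,"claw":0},{"x":0,"y":0,"z":0,"rx":0,"ry":0,"rz":-0.12,"claw":0},{"x":0,"y":0,"z":0,"rx":0,"ry":0,"rz":-0.14,"claw":0},{"x":0,"y":0,"z":0,"rx":0,"ry":0,"rz":-0.14,"claw":0}]'; python3 -c "
from h import *
s=sense();print(s['tcp_pos'],s['moment'],s['joints'][5])"
```

```text
time_s: 33.7
tcp_pos: [0.5701, -0.1732, 0.1311]
ee_rot: [[-0.378, -0.926, 0.002], [-0.926, 0.378, -0.003], [0.002, -0.003, -1.0]]
wrist_force: [-3.6, -0.5, 10.2]
gripper_width: 0.46
gripper_force: 30.0
[ 0.57006423 -0.17323241  0.13110692] [-0.16090605  1.21687768 -0.07203346] -21.070344746958714
```

```bash
python3 -m pendant '[{"x":0,"y":0,"z":-0.008,"rx":0,"ry":0,"rz":-0.02,"claw":0},{"x":0,"y":0,"z":-0.008,"rx":0,"ry":0,"rz":-0.04,"claw":0},{"x":0,"y":0,"z":-0.008,"rx":0,"ry":0,"rz":-0.06,"claw":0},{"x":0,"y":0,"z":-0.008,"rx":0,"ry":0,"rz":-0.08,"claw":0},{"x":0,"y":0,"z":-0.008,"rx":0,"ry":0,"rz":-0.1,"claw":0},{"x":0,"y":0,"z":-0.008,"rx":0,"ry":0,"rz":-0.1,"claw":0},{"x":0,"y":0,"z":-0.008,"rx":0,"ry":0,"rz":-0.1,"claw":0},{"x":0,"y":0,"z":-0.008,"rx":0,"ry":0,"rz":-0.1,"claw":0}]'; python3 -c "
from h import *
s=sense();print(s['tcp_pos'],s['moment'],s['joints'][5])"
```

```text
time_s: 34.7
tcp_pos: [0.5702, -0.1735, 0.131]
ee_rot: [[-0.645, -0.764, 0.003], [-0.764, 0.645, -0.004], [0.001, -0.005, -1.0]]
wrist_force: [-5.7, 0.2, 17.9]
gripper_width: 0.453
gripper_force: 30.0
[ 0.57021822 -0.17351789  0.13103642] [ 0.17721646  2.09906981 -0.018625  ] -39.04743560732398
```

```bash
python3 -m pendant '[{"x":0,"y":0,"z":0,"rx":0,"ry":0,"rz":-0.02,"claw":0},{"x":0,"y":0,"z":0,"rx":0,"ry":0,"rz":-0.04,"claw":0},{"x":0,"y":0,"z":0,"rx":0,"ry":0,"rz":-0.06,"claw":0},{"x":0,"y":0,"z":0,"rx":0,"ry":0,"rz":-0.07,"claw":0},{"x":0,"y":0,"z":0,"rx":0,"ry":0,"rz":-0.08,"claw":0},{"x":0,"y":0,"z":0,"rx":0,"ry":0,"rz":-0.08,"claw":0},{"x":0,"y":0,"z":0,"rx":0,"ry":0,"rz":-0.08,"claw":0},{"x":0,"y":0,"z":0,"rx":0,"ry":0,"rz":-0.08,"claw":0}]'; python3 -c "
from h import *
s=sense();print(s['tcp_pos'],s['moment'],s['joints'][5],s['effort'])"
```

```text
time_s: 35.7
tcp_pos: [0.5706, -0.1738, 0.131]
ee_rot: [[-0.815, -0.58, 0.004], [-0.58, 0.815, -0.004], [-0.001, -0.006, -1.0]]
wrist_force: [-4.6, -1.6, 16.7]
gripper_width: 0.459
gripper_force: 30.0
[ 0.57062896 -0.17382775  0.13102698] [-0.28628797  1.74729229  0.0150907 ] -53.435023893443976 [  1.33129567 -28.92170191  13.49875599   1.53951712   1.83465667
  -0.0548909 ]
```

The moment is near zero with this driver, which doesn't look like it is driving the nut. I'll measure the third socket's outside width against the second's, numerically.

```bash
python3 - <<'E'
from h import *
c=capture('scene')
u,v=proj(c,(.570,-.172,.045)).round().astype(int);print(u,v)
for n in('s5','s6','s9'):
    g=cv2.imread(f'pics/{n}.png')
    print(n)
    for r in range(v-14,v+14,2): print(r,' '.join(f'{int(x[2])-int(x[0]):3d}' for x in g[r,u-13:u+14]))
for n in('w6','w7','w9'):
    g=cv2.imread(f'pics/{n}.png');print(n)
    for r in range(186,212,4): print(r,' '.join(f'{int(x[2])-int(x[0]):3d}' for x in g[r,254:304:1]))
E
```

```text
235 239
s5
225 112 111 110 109 110 110 111 110 109  98  59  22  17  20  53  98 107 108 110 109 109 108 108 108 108 108 108
227 113 112 113 112 112 111 111 111  90  51  25  19  17  17  20  27  50  99 109 110 109 110 109 110 109 109 109
229 111 111 110 109 109 110 110 104  67  25  21  18  16  18  21  22  34  75 105 108 108 108 107 108 107 107 107
231 107 105 106 105 105 106 105 103  75  24  17  17  16  16  17  17  33  68  93  94  99 103 104 104 104 103 103
233  99  99 100 100  99  99  98  96  76  34  17  16  16  17  17  16  26  60  89  91  92  97 103 104 104 104 105
235  95  92  89  88  88  90  91  89  77  44  20  17  16  16  16  16  21  53  86  89  90  93  99 102 102 102 101
237  91  91  92  92  91  91  91  89  79  48  22  17  16  17  17  20  39  72  90  92  92  92  96 100 105 106 106
239  90  89  89  90  92  92  91  91  91  90  84  72  65  56  67  84  89  91  91  91  91  92  91  92 102 108 109
241  92  91  92  92  91  92  91  90  87  77  60  31  10   8  28  66  88  91  89  89  92  91  92  90  90  98 106
243  91  91  90  90  92  92  91  86  64  36  24  17  10   8  16  19  15  24  59  
[... 7213 characters left out ...]
   3   2   3   2   3   4   4   6   9   9  14  38  57  59  59  59  59  58  59  58  58  58
202  47  47  49  40  12  -6 -11   0   5   2   1   1   2   2   2   1   2   2   1   1   0   0   0   1   2   1   0   1   1   2   2   3   3   3   3   3   4   4   3   8  38  59  61  59  60  60  60  60  60  59
206  57  58  57  59  59  49  14   1   1   2   2   2   2   2   1   1   1   3  11  21  35  47  53  50  50  49  44  32  20  11   7   3   2   3   4   3   4   4   4   3   5  27  57  59  57  58  57  58  57  59
210  60  60  61  59  51  24   4   1   2   5  10  17  27  39  44  47  46  46  48  49  50  51  51  50  49  49  48  48  47  48  49  48  49  42  33  22  13   7   5   3   3   9  32  55  59  58  59  58  59  58
```

```bash
python3 -m pendant '[{"x":0,"y":0,"z":0,"rx":0,"ry":0,"rz":-0.03,"claw":0},{"x":0,"y":0,"z":0,"rx":0,"ry":0,"rz":-0.06,"claw":0},{"x":0,"y":0,"z":0,"rx":0,"ry":0,"rz":-0.09,"claw":0},{"x":0,"y":0,"z":0,"rx":0,"ry":0,"rz":-0.12,"claw":0},{"x":0,"y":0,"z":0,"rx":0,"ry":0,"rz":-0.15,"claw":0},{"x":0,"y":0,"z":0,"rx":0,"ry":0,"rz":-0.18,"claw":0},{"x":0,"y":0,"z":0,"rx":0,"ry":0,"rz":-0.2,"claw":0},{"x":0,"y":0,"z":0,"rx":0,"ry":0,"rz":-0.2,"claw":0}]'; python3 -c "
from h import *
s=sense();print(s['tcp_pos'],s['moment'],s['joints'])"
```

```text
time_s: 36.75
tcp_pos: [0.5706, -0.1735, 0.131]
ee_rot: [[-1.0, 0.01, 0.004], [0.01, 1.0, -0.004], [-0.004, -0.004, -1.0]]
wrist_force: [-4.7, -0.1, 18.1]
gripper_width: 0.461
gripper_force: 30.0
[ 0.57056799 -0.17347641  0.13100357] [ 0.10585747  1.74679829 -0.04143926] [ -1.26212657  23.64632993 -11.22658643   0.24410092 -54.89706595
 -89.46356337]
```

The third driver spins freely and its socket is about 31 mm wide, so it is the too-large one and the second must be the fit. I'll lift off, photograph the nut again, and fit its hex numerically.

```bash
python3 -m pendant '[{"x":0,"y":0,"z":0.06,"rx":0,"ry":0,"rz":0,"claw":0},{"x":0,"y":0,"z":0.13,"rx":0,"ry":0,"rz":0,"claw":0},{"x":0,"y":0,"z":0.16,"rx":0,"ry":0,"rz":0,"claw":0},{"x":0.07,"y":0,"z":0.16,"rx":0,"ry":0,"rz":0,"claw":0},{"x":0.15,"y":0,"z":0.16,"rx":0,"ry":0,"rz":0,"claw":0},{"x":0.15,"y":0,"z":0.16,"rx":0,"ry":0,"rz":0,"claw":0},{"x":0.15,"y":0,"z":0.16,"rx":0,"ry":0,"rz":0,"claw":0},{"x":0.15,"y":0,"z":0.16,"rx":0,"ry":0,"rz":0,"claw":0}]'; python3 - <<'E'
from h import *
from scipy.optimize import minimize
w=capture('wrist');save(w,'w10');s=sense();print(s['tcp_pos'],s['time_s'])
np.savez('w10.npz',W=w['world_to_cam'])
W=np.array(w['world_to_cam']);T=np.eye(4);T[:3,:3]=s['ee_rot'];T[:3,3]=s['tcp_pos'];M=W@T
a=np.radians(-109.3);R8=np.array([[np.cos(a),np.sin(a),0],[np.sin(a),-np.cos(a),0],[0,0,-1]])
T8=np.eye(4);T8[:3,:3]=R8;T8[:3,3]=[.57731,-.13638,.1615]
w8=dict(w);w8['world_to_cam']=M@np.linalg.inv(T8);w8['color']=cv2.imread('pics/w8.png')[:,:,::-1]
def unwrap(p,name):
    # rectify plane z=.027 about rough centre, find washer centre, unwrap brightness in polar coordinates
    g=p['color'].astype(np.float32).mean(2)
    c=(.5695,-.1723)
    best=None
    def samp(cx,cy,r,th,z):
        q=np.array([proj(p,(cx+r*np.cos(t),cy+r*np.sin(t),z)) for t in th],np.float32)
        return cv2.remap(g,q[:,0][None],q[:,1][None],cv2.INTER_CUBIC)[0]
    th=np.radians(np.arange(0,360,5))
    sat=p['color'].astype(np.float32);sat=sat[:,:,0]-sat[:,:,2]
    def edge(cx,cy,r):
        f=lambda rr:cv2.remap(sat,*[np.array([proj(p,(cx+rr*np.cos(t),cy+rr*np.sin(t),.02)) for t in th],np.float32)[:,k][None] for k in(0,1)],cv2.INTER_LINEAR)[0].mean()
        return f(r+.0012)-f(r-.0012)
    best=max(((edge(c[0]+dx,c[1]+dy,.017),dx,dy) for dx in np.arange(-.004,.0041,.001) for dy in np.arange(-.004,.0041,.001)))
    cx,cy=c[0]+best[1],c[1]+best[2];print(name,'washer',cx,cy,best[0])
    th=np.radians(np.arange(0,360,10))
    for r in(.0085,.0092,.0098,.0104):
        v=samp(cx,cy,r,th,.025);F={k:(v*np.exp(-1j*k*th)).mean() for k in range(1,9)}
        print(r,v.round().astype(int).tolist(),'amp6',abs(F[6]).round(1),'phase6 mod60',(np.degrees(-np.angle(F[6]))/6%60).round(1))
unwrap(w8,'w8');unwrap(w,'w10')
E
```

```text
time_s: 37.75
tcp_pos: [0.6062, -0.1721, 0.1657]
ee_rot: [[-1.0, 0.012, -0.001], [0.012, 1.0, 0.0], [0.001, 0.0, -1.0]]
wrist_force: [0.8, 0.1, -1.4]
gripper_width: 0.457
gripper_force: 30.0
[ 0.60631872 -0.17210967  0.1658053 ] 37.8
w8 washer 0.5685 -0.1713 68.61731
0.0085 [172, 167, 165, 164, 162, 170, 176, 172, 171, 171, 163, 173, 174, 169, 157, 157, 149, 156, 167, 147, 147, 158, 149, 140, 138, 140, 140, 157, 157, 156, 155, 149, 145, 152, 162, 169] amp6 1.5 phase6 mod60 53.8
0.0092 [190, 187, 185, 182, 179, 188, 190, 186, 187, 186, 182, 194, 196, 191, 184, 185, 170, 187, 190, 177, 176, 173, 154, 166, 158, 159, 149, 163, 170, 182, 186, 182, 167, 179, 189, 194] amp6 2.6 phase6 mod60 57.7
0.0098 [200, 196, 196, 193, 192, 197, 197, 197, 199, 196, 195, 203, 203, 201, 199, 192, 181, 196, 201, 192, 189, 183, 166, 183, 181, 186, 170, 169, 181, 199, 199, 197, 187, 190, 197, 199] amp6 3.0 phase6 mod60 1.5
0.0104 [201, 198, 198, 197, 198, 199, 199, 200, 202, 202, 202, 203, 203, 203, 200, 198, 191, 198, 200, 198, 196, 190, 187, 194, 197, 202, 190, 181, 192, 201, 202, 202, 197, 197, 199, 201] 
[... 215 characters left out ...]
0, 176, 180, 175, 169, 170, 170] amp6 0.6 phase6 mod60 8.0
0.0092 [190, 188, 184, 181, 179, 183, 184, 185, 182, 179, 162, 173, 178, 173, 170, 172, 157, 165, 164, 167, 154, 163, 172, 182, 190, 187, 178, 182, 190, 194, 195, 197, 192, 185, 185, 187] amp6 2.2 phase6 mod60 2.8
0.0098 [200, 199, 193, 192, 193, 197, 197, 197, 197, 193, 184, 189, 200, 192, 182, 174, 165, 187, 188, 188, 178, 165, 186, 193, 198, 201, 192, 195, 197, 201, 200, 201, 201, 197, 195, 198] amp6 3.1 phase6 mod60 2.8
0.0104 [201, 201, 198, 196, 199, 199, 199, 200, 201, 200, 199, 200, 204, 200, 194, 182, 178, 196, 195, 195, 197, 181, 195, 198, 202, 202, 200, 199, 201, 201, 201, 201, 202, 201, 199, 199] amp6 1.7 phase6 mod60 3.4
```

```bash
python3 - <<'E'
from h import *
w=capture('wrist');s=sense()
W=np.array(w['world_to_cam']);T=np.eye(4);T[:3,:3]=s['ee_rot'];T[:3,3]=s['tcp_pos'];M=W@T
def cam(n,tcp,yaw):
    a=np.radians(yaw);T=np.eye(4);T[:3,:3]=[[np.cos(a),np.sin(a),0],[np.sin(a),-np.cos(a),0],[0,0,-1]];T[:3,3]=tcp
    p=dict(w);p['world_to_cam']=M@np.linalg.inv(T);p['color']=cv2.imread(f'pics/{n}.png')[:,:,::-1];return p
def ph(p,n):
    g=p['color'].astype(np.float32);sat=g[:,:,0]-g[:,:,2];g=g.mean(2)
    th=np.radians(np.arange(0,360,5))
    def S(im,cx,cy,r,z):
        q=np.array([proj(p,(cx+r*np.cos(t),cy+r*np.sin(t),z)) for t in th],np.float32)
        return cv2.remap(im,q[:,:1].T.copy(),q[:,1:].T.copy(),cv2.INTER_CUBIC)[0]
    b=max((S(sat,x,y,.0182,.02).mean()-S(sat,x,y,.0158,.02).mean(),x,y) for x in np.arange(.565,.5741,.0005) for y in np.arange(-.177,-.167,.0005))
    print(n,b)
    for r in(.0092,.0098,.0104):
        v=S(g,b[1],b[2],r,.024);F=(v*np.exp(-6j*th)).mean();print(r,v[::2].astype(int).tolist(),abs(F).round(1),(np.degrees(-np.angle(F))/6%60).round(1))
ph(cam('w4',[.51176,-.10738,.2003],np.degrees(np.arctan2(-.489,.872))),'w4')
ph(cam('w8',[.57731,-.13638,.1615],-109.3),'w8');ph(w,'w10')
E
```

```text
w4 (np.float32(73.41098), np.float64(0.5674999999999997), np.float64(-0.1725))
0.0092 [188, 179, 174, 181, 190, 181, 178, 172, 181, 182, 183, 183, 185, 181, 181, 188, 188, 183, 183, 175, 176, 180, 180, 182, 174, 172, 178, 182, 185, 188, 182, 184, 180, 187, 188, 193] 2.2 43.0
0.0098 [198, 188, 182, 194, 196, 195, 190, 183, 194, 197, 198, 198, 197, 192, 192, 195, 195, 196, 194, 188, 190, 194, 194, 191, 189, 186, 192, 195, 196, 197, 195, 192, 195, 199, 197, 198] 1.9 42.5
0.0104 [199, 194, 189, 196, 200, 197, 196, 192, 198, 200, 201, 201, 200, 197, 197, 198, 197, 197, 197, 193, 195, 197, 197, 195, 198, 196, 196, 199, 200, 200, 198, 197, 199, 200, 197, 199] 1.0 43.1
w8 (np.float32(74.52433), np.float64(0.5684999999999996), np.float64(-0.17149999999999999))
0.0092 [188, 187, 179, 175, 170, 176, 183, 178, 178, 176, 171, 183, 184, 182, 174, 178, 167, 191, 186, 178, 177, 174, 158, 172, 170, 173, 160, 163, 175, 192, 193, 189, 173, 179, 188, 194] 3.4 59.5
0.0098 [199, 195, 193, 190, 186, 192, 193, 190, 191, 190, 187, 199, 201, 197, 195, 188, 180, 198, 199, 193, 191, 181, 175, 189, 189, 197, 182
[... 217 characters left out ...]
 202, 199, 198, 198, 201] 1.6 2.5
w10 (np.float32(74.08633), np.float64(0.5694999999999995), np.float64(-0.172))
0.0092 [181, 181, 180, 178, 184, 187, 189, 188, 189, 184, 170, 180, 181, 193, 172, 181, 169, 164, 166, 166, 158, 162, 176, 180, 183, 184, 175, 177, 180, 188, 189, 186, 183, 176, 180, 183] 1.8 1.9
0.0098 [195, 193, 192, 191, 194, 197, 198, 200, 197, 194, 185, 199, 196, 200, 186, 189, 170, 183, 186, 186, 176, 172, 187, 192, 197, 199, 190, 190, 194, 196, 200, 198, 195, 190, 191, 195] 2.4 2.8
0.0104 [200, 200, 196, 197, 198, 198, 200, 199, 201, 201, 198, 203, 202, 202, 195, 193, 183, 197, 198, 195, 190, 187, 194, 196, 199, 201, 198, 199, 199, 201, 201, 201, 202, 199, 197, 200] 1.3 2.8
```

The numeric fit gives flat normals of 43° at the start, 2.5° after the second driver, and 2.5° after the third. So the second driver fitted and turned the nut about 0.7 rad, and the third only spun. I'll put the third back, then reseat the second to finish and check snugness.

```bash
python3 -m pendant '[{"x":0,"y":0,"z":0.2,"rx":0,"ry":0,"rz":0.05,"claw":0},{"x":0,"y":0.05,"z":0.4,"rx":0,"ry":0,"rz":0.1,"claw":0},{"x":-0.05,"y":0.2,"z":0.56,"rx":0,"ry":0,"rz":0.15,"claw":0},{"x":-0.1,"y":0.4,"z":0.56,"rx":0,"ry":0,"rz":0.2,"claw":0},{"x":-0.15,"y":0.6,"z":0.56,"rx":0,"ry":0,"rz":0.25,"claw":0},{"x":-0.2,"y":0.8,"z":0.56,"rx":0,"ry":0,"rz":0.3,"claw":0},{"x":-0.23,"y":1,"z":0.56,"rx":0,"ry":0,"rz":0.35,"claw":0},{"x":-0.23,"y":1,"z":0.56,"rx":0,"ry":0,"rz":0.4,"claw":0}]' && python3 -m pendant '[{"x":0,"y":0.2,"z":0,"rx":0,"ry":0,"rz":0.04,"claw":0},{"x":0,"y":0.4,"z":0,"rx":0,"ry":0,"rz":0.08,"claw":0},{"x":0,"y":0.6,"z":0,"rx":0,"ry":0,"rz":0.12,"claw":0},{"x":0,"y":0.8,"z":0,"rx":0,"ry":0,"rz":0.16,"claw":0},{"x":0,"y":0.883,"z":0,"rx":0,"ry":0,"rz":0.176,"claw":0},{"x":0,"y":0.883,"z":-0.1,"rx":0,"ry":0,"rz":0.176,"claw":0},{"x":0,"y":0.883,"z":-0.25,"rx":0,"ry":0,"rz":0.176,"claw":0},{"x":0,"y":0.883,"z":-0.35,"rx":0,"ry":0,"rz":0.176,"claw":0}]'; python3 -m pendant '[{"x":0,"y":0,"z":0,"rx":0,"ry":0,"rz":0,"claw":0},{"x":0,"y":0,"z":0,"rx":0,"ry":0,"rz":0,"claw":0},{"x":0,"y":0,"z":0,"rx":0,"ry":0,"rz":0,"claw":0},{"x":0,"y":0,"z":0,"rx":0,"ry":0,"rz":0,"claw":0},{"x":0,"y":0,"z":0,"rx":0,"ry":0,"rz":0,"claw":0},{"x":0,"y":0,"z":0,"rx":0,"ry":0,"rz":0,"claw":0},{"x":0,"y":0,"z":0,"rx":0,"ry":0,"rz":0,"claw":0},{"x":0,"y":0,"z":0,"rx":0,"ry":0,"rz":0,"claw":0}]'
```

```text
time_s: 38.85
tcp_pos: [0.5485, 0.0808, 0.3061]
ee_rot: [[-0.311, -0.95, 0.0], [-0.95, 0.311, 0.001], [-0.001, -0.0, -1.0]]
wrist_force: [0.1, -1.1, -1.6]
gripper_width: 0.455
gripper_force: 30.0
time_s: 39.85
tcp_pos: [0.5486, 0.2976, 0.2166]
ee_rot: [[0.224, -0.975, -0.002], [-0.975, -0.224, -0.001], [0.001, 0.002, -1.0]]
wrist_force: [-0.4, -0.4, -1.9]
gripper_width: 0.458
gripper_force: 30.0
time_s: 40.85
tcp_pos: [0.5494, 0.2986, 0.2183]
ee_rot: [[0.225, -0.974, -0.0], [-0.974, -0.225, -0.0], [0.0, 0.0, -1.0]]
wrist_force: [-1.0, 0.6, -1.7]
gripper_width: 0.459
gripper_force: 30.0
```

```bash
python3 -m pendant '[{"x":0,"y":0,"z":-0.07,"rx":0,"ry":0,"rz":0.003,"claw":0},{"x":0,"y":0,"z":-0.14,"rx":0,"ry":0,"rz":0.003,"claw":0},{"x":0,"y":0,"z":-0.21,"rx":0,"ry":0,"rz":0.003,"claw":0},{"x":0,"y":0,"z":-0.28,"rx":0,"ry":0,"rz":0.003,"claw":0},{"x":0,"y":0,"z":-0.34,"rx":0,"ry":0,"rz":0.003,"claw":0},{"x":0,"y":0,"z":-0.366,"rx":0,"ry":0,"rz":0.003,"claw":0},{"x":0,"y":0,"z":-0.366,"rx":0,"ry":0,"rz":0.003,"claw":0},{"x":0,"y":0,"z":-0.366,"rx":0,"ry":0,"rz":0.003,"claw":0}]'
```

```text
time_s: 41.85
tcp_pos: [0.5492, 0.2985, 0.1267]
ee_rot: [[0.234, -0.972, -0.001], [-0.972, -0.234, -0.0], [0.0, 0.001, -1.0]]
wrist_force: [-0.8, 0.7, -1.8]
gripper_width: 0.457
gripper_force: 30.0
```

```bash
python3 -m pendant '[{"x":0,"y":0,"z":0,"rx":0,"ry":0,"rz":0,"claw":0.65},{"x":0,"y":0,"z":0,"rx":0,"ry":0,"rz":0,"claw":0.65},{"x":0,"y":0,"z":0.15,"rx":0,"ry":0,"rz":0,"claw":0.65},{"x":0,"y":0,"z":0.36,"rx":0,"ry":0,"rz":0,"claw":0.65},{"x":0,"y":0,"z":0.36,"rx":0,"ry":0,"rz":-0.04,"claw":0.65},{"x":-0.04,"y":-0.16,"z":0.36,"rx":0,"ry":0,"rz":-0.09,"claw":0.65},{"x":-0.072,"y":-0.312,"z":0.36,"rx":0,"ry":0,"rz":-0.14,"claw":0.65},{"x":-0.072,"y":-0.312,"z":0.36,"rx":0,"ry":0,"rz":-0.184,"claw":0.65}]' && python3 -m pendant '[{"x":0,"y":0,"z":0,"rx":0,"ry":0,"rz":0,"claw":0.65},{"x":0,"y":0,"z":-0.18,"rx":0,"ry":0,"rz":0,"claw":0.65},{"x":0,"y":0,"z":-0.36,"rx":0,"ry":0,"rz":0,"claw":0.65},{"x":0,"y":0,"z":-0.36,"rx":0,"ry":0,"rz":0,"claw":0.65},{"x":0,"y":0,"z":-0.36,"rx":0,"ry":0,"rz":0,"claw":0},{"x":0,"y":0,"z":-0.36,"rx":0,"ry":0,"rz":0,"claw":0},{"x":0,"y":0,"z":-0.36,"rx":0,"ry":0,"rz":0,"claw":0},{"x":0,"y":0,"z":-0.36,"rx":0,"ry":0,"rz":0,"claw":0}]'; python3 - <<'E'
from h import *
c=capture('scene')
for r in search_frame(c,'driver_a'):print(r['centre'],r['conf'])
E
```

```text
time_s: 42.85
tcp_pos: [0.5313, 0.2185, 0.218]
ee_rot: [[-0.342, -0.94, 0.002], [-0.94, 0.342, 0.001], [-0.001, -0.001, -1.0]]
wrist_force: [-0.3, 0.5, -0.4]
gripper_width: 0.649
gripper_force: 0.0
time_s: 43.85
tcp_pos: [0.5324, 0.2214, 0.1288]
ee_rot: [[-0.334, -0.942, 0.003], [-0.942, 0.334, 0.002], [-0.003, -0.002, -1.0]]
wrist_force: [-1.2, 1.0, 5.7]
gripper_width: 0.457
gripper_force: 29.9
[392.3, 208.7] 0.78
[430.7, 200.7] 0.71
[359.7, 195.4] 0.58
```

```bash
python3 -m pendant '[{"x":0,"y":0,"z":0.2,"rx":0,"ry":0,"rz":0,"claw":0},{"x":0,"y":0,"z":0.42,"rx":0,"ry":0,"rz":0,"claw":0},{"x":0,"y":0,"z":0.64,"rx":0,"ry":0,"rz":0,"claw":0},{"x":0,"y":-0.05,"z":0.72,"rx":0,"ry":0,"rz":0.03,"claw":0},{"x":0.04,"y":-0.2,"z":0.72,"rx":0,"ry":0,"rz":0.07,"claw":0},{"x":0.08,"y":-0.4,"z":0.72,"rx":0,"ry":0,"rz":0.122,"claw":0},{"x":0.12,"y":-0.6,"z":0.72,"rx":0,"ry":0,"rz":0.122,"claw":0},{"x":0.154,"y":-0.8,"z":0.72,"rx":0,"ry":0,"rz":0.122,"claw":0}]' && python3 -m pendant '[{"x":0,"y":-0.2,"z":0,"rx":0,"ry":0,"rz":0,"claw":0},{"x":0,"y":-0.4,"z":-0.1,"rx":0,"ry":0,"rz":0,"claw":0},{"x":0,"y":-0.6,"z":-0.2,"rx":0,"ry":0,"rz":0,"claw":0},{"x":0,"y":-0.771,"z":-0.35,"rx":0,"ry":0,"rz":0,"claw":0},{"x":0,"y":-0.771,"z":-0.5,"rx":0,"ry":0,"rz":0,"claw":0},{"x":0,"y":-0.771,"z":-0.585,"rx":0,"ry":0,"rz":0,"claw":0},{"x":0,"y":-0.771,"z":-0.585,"rx":0,"ry":0,"rz":0,"claw":0},{"x":0,"y":-0.771,"z":-0.585,"rx":0,"ry":0,"rz":0,"claw":0}]'; python3 -c "
from h import *
s=sense();print(s['tcp_pos'],s['moment'],s['joints'][5])"
```

```text
time_s: 44.95
tcp_pos: [0.5696, 0.0191, 0.3063]
ee_rot: [[0.042, -0.999, -0.001], [-0.999, -0.042, 0.0], [-0.0, 0.001, -1.0]]
wrist_force: [0.3, -0.8, -2.2]
gripper_width: 0.456
gripper_force: 29.9
time_s: 45.95
tcp_pos: [0.5706, -0.1722, 0.1616]
ee_rot: [[0.042, -0.999, 0.002], [-0.999, -0.042, -0.0], [0.001, -0.002, -1.0]]
wrist_force: [-0.0, 0.0, -1.1]
gripper_width: 0.457
gripper_force: 29.9
[ 0.57059316 -0.17220003  0.16158857] [ 0.13797024 -0.12104464 -0.01151113] 3.617704040741174
```

```bash
python3 -m pendant '[{"x":-0.002,"y":0,"z":-0.03,"rx":0,"ry":0,"rz":0,"claw":0},{"x":-0.002,"y":0,"z":-0.05,"rx":0,"ry":0,"rz":0,"claw":0},{"x":-0.002,"y":0,"z":-0.07,"rx":0,"ry":0,"rz":0,"claw":0},{"x":-0.002,"y":0,"z":-0.085,"rx":0,"ry":0,"rz":0,"claw":0},{"x":-0.002,"y":0,"z":-0.1,"rx":0,"ry":0,"rz":0,"claw":0},{"x":-0.002,"y":0,"z":-0.115,"rx":0,"ry":0,"rz":0,"claw":0},{"x":-0.002,"y":0,"z":-0.13,"rx":0,"ry":0,"rz":0,"claw":0},{"x":-0.002,"y":0,"z":-0.13,"rx":0,"ry":0,"rz":0,"claw":0}]'; python3 -c "
from h import *
s=sense();print(s['tcp_pos'],s['moment'],s['joints'][5])"
```

```text
time_s: 46.95
tcp_pos: [0.57, -0.1731, 0.1335]
ee_rot: [[0.043, -0.999, 0.002], [-0.999, -0.043, -0.003], [0.003, -0.002, -1.0]]
wrist_force: [-6.0, 2.8, 19.1]
gripper_width: 0.459
gripper_force: 30.1
[ 0.57002084 -0.1730877   0.13349667] [ 0.84565148  2.50696094 -0.09632193] 3.606200492818277
```

```bash
for i in 1; do python3 -m pendant '[{"x":0,"y":0,"z":0,"rx":0,"ry":0,"rz":-0.02,"claw":0},{"x":0,"y":0,"z":0,"rx":0,"ry":0,"rz":-0.04,"claw":0},{"x":0,"y":0,"z":0,"rx":0,"ry":0,"rz":-0.06,"claw":0},{"x":0,"y":0,"z":0,"rx":0,"ry":0,"rz":-0.08,"claw":0},{"x":0,"y":0,"z":0,"rx":0,"ry":0,"rz":-0.09,"claw":0},{"x":0,"y":0,"z":0,"rx":0,"ry":0,"rz":-0.09,"claw":0},{"x":0,"y":0,"z":0,"rx":0,"ry":0,"rz":-0.09,"claw":0},{"x":0,"y":0,"z":0,"rx":0,"ry":0,"rz":-0.09,"claw":0}]'; done; python3 -c "
from h import *
s=sense();print(s['tcp_pos'],s['moment'],s['joints'][5],s['effort'][5])"
```

```text
time_s: 47.95
tcp_pos: [0.5701, -0.1728, 0.1335]
ee_rot: [[-0.236, -0.972, 0.003], [-0.972, 0.236, -0.003], [0.002, -0.003, -1.0]]
wrist_force: [-6.5, 2.2, 20.7]
gripper_width: 0.459
gripper_force: 30.1
[ 0.57013082 -0.17277172  0.13350173] [1.14369163 2.3152202  0.14860313] -12.56045794500887 -0.12532623019069433
```

```bash
python3 -m pendant '[{"x":0,"y":0,"z":0,"rx":0,"ry":0,"rz":-0.02,"claw":0},{"x":0,"y":0,"z":0,"rx":0,"ry":0,"rz":-0.04,"claw":0},{"x":0,"y":0,"z":0,"rx":0,"ry":0,"rz":-0.06,"claw":0},{"x":0,"y":0,"z":0,"rx":0,"ry":0,"rz":-0.06,"claw":0},{"x":0,"y":0,"z":0,"rx":0,"ry":0,"rz":-0.06,"claw":0},{"x":0,"y":0,"z":0,"rx":0,"ry":0,"rz":-0.06,"claw":0},{"x":0,"y":0,"z":0,"rx":0,"ry":0,"rz":-0.06,"claw":0},{"x":0,"y":0,"z":0,"rx":0,"ry":0,"rz":-0.06,"claw":0}]'; python3 -c "
from h import *
s=sense();print(s['tcp_pos'],s['moment'],s['joints'][5],s['effort'][5])"
```

```text
time_s: 48.95
tcp_pos: [0.5702, -0.1727, 0.1335]
ee_rot: [[-0.415, -0.91, 0.003], [-0.91, 0.415, -0.002], [0.001, -0.004, -1.0]]
wrist_force: [-5.8, 3.6, 19.9]
gripper_width: 0.462
gripper_force: 30.1
[ 0.57022126 -0.1727139   0.13348991] [1.26455769 2.23634687 0.03804328] -23.388081618427876 0.020170367206446826
```

```bash
python3 -m pendant '[{"x":0,"y":0,"z":0,"rx":0,"ry":0,"rz":-0.02,"claw":0},{"x":0,"y":0,"z":0,"rx":0,"ry":0,"rz":-0.04,"claw":0},{"x":0,"y":0,"z":0,"rx":0,"ry":0,"rz":-0.06,"claw":0},{"x":0,"y":0,"z":0,"rx":0,"ry":0,"rz":-0.08,"claw":0},{"x":0,"y":0,"z":0,"rx":0,"ry":0,"rz":-0.1,"claw":0},{"x":0,"y":0,"z":0,"rx":0,"ry":0,"rz":-0.12,"claw":0},{"x":0,"y":0,"z":0,"rx":0,"ry":0,"rz":-0.14,"claw":0},{"x":0,"y":0,"z":0,"rx":0,"ry":0,"rz":-0.16,"claw":0}]'; python3 - <<'E'
from h import *
s=sense();print(s['tcp_pos'],s['moment'],s['joints'][5],s['effort'][5])
w=capture('wrist');save(w,'w11')
# handle corner position in image vs earlier (grip slip check)
g=lambda n:cv2.cvtColor(cv2.imread(f'pics/{n}.png')[215:300,225:335],cv2.COLOR_BGR2GRAY)
for n in('w6','w7','w8'): print(n,cv2.matchTemplate(g('w11'),g(n)[10:-10,10:-10],cv2.TM_CCOEFF_NORMED).max().round(3))
E
```

```text
time_s: 49.95
tcp_pos: [0.5709, -0.1729, 0.1335]
ee_rot: [[-0.803, -0.596, 0.005], [-0.596, 0.803, -0.003], [-0.002, -0.005, -1.0]]
wrist_force: [-4.8, 1.3, 18.5]
gripper_width: 0.457
gripper_force: 30.0
[ 0.57086377 -0.17292243  0.13351149] [0.79754373 1.69409042 0.08654756] -52.28422475885017 0.23261464666575193
w6 0.787
w7 0.795
w8 0.788
```

Still no stop. I'll lift off once more and measure the nut's phase numerically to see whether this driver moves the nut.

```bash
python3 -m pendant '[{"x":0,"y":0,"z":0.06,"rx":0,"ry":0,"rz":0,"claw":0},{"x":0,"y":0,"z":0.13,"rx":0,"ry":0,"rz":0,"claw":0},{"x":0,"y":0,"z":0.16,"rx":0,"ry":0,"rz":0,"claw":0},{"x":0.06,"y":0.04,"z":0.16,"rx":0,"ry":0,"rz":0,"claw":0},{"x":0.12,"y":0.09,"z":0.16,"rx":0,"ry":0,"rz":0,"claw":0},{"x":0.12,"y":0.09,"z":0.16,"rx":0,"ry":0,"rz":0,"claw":0},{"x":0.12,"y":0.09,"z":0.16,"rx":0,"ry":0,"rz":0,"claw":0},{"x":0.12,"y":0.09,"z":0.16,"rx":0,"ry":0,"rz":0,"claw":0}]'; cat > ph.py <<'E'
from h import *
w=capture('wrist');s=sense();save(w,'w12');print(s['tcp_pos'],s['joints'][5])
W=np.array(w['world_to_cam']);T=np.eye(4);T[:3,:3]=s['ee_rot'];T[:3,3]=s['tcp_pos'];M=W@T
def cam(n,tcp,yaw):
    a=np.radians(yaw);T=np.eye(4);T[:3,:3]=[[np.cos(a),np.sin(a),0],[np.sin(a),-np.cos(a),0],[0,0,-1]];T[:3,3]=tcp
    p=dict(w);p['world_to_cam']=M@np.linalg.inv(T);p['color']=cv2.imread(f'pics/{n}.png')[:,:,::-1];return p
def ph(p,n):
    g=p['color'].astype(np.float32);sat=g[:,:,0]-g[:,:,2];g=g.mean(2)
    th=np.radians(np.arange(0,360,3))
    def S(im,cx,cy,r,z):
        q=np.array([proj(p,(cx+r*np.cos(t),cy+r*np.sin(t),z)) for t in th],np.float32)
        return cv2.remap(im,q[:,:1].T.copy(),q[:,1:].T.copy(),cv2.INTER_CUBIC)[0]
    b=max((S(sat,x,y,.0182,.02).mean()-S(sat,x,y,.0158,.02).mean(),x,y) for x in np.arange(.565,.5741,.0005) for y in np.arange(-.177,-.167,.0005))
    for z in(.021,.024,.027):
      o=[]
      for r in(.0090,.0095,.0100,.0105):
        v=S(g,b[1],b[2],r,z);F=(v*np.exp(-6j*th)).mean();o.append((float(abs(F).round(1)),float((np.degrees(-np.angle(F))/6%60).round(1))))
      print(n,z,np.round(b[1:],4),o)
ph(cam('w4',[.51176,-.10738,.2003],np.degrees(np.arctan2(-.489,.872))),'w4')
ph(cam('w8',[.57731,-.13638,.1615],-109.3),'w8')
ph(cam('w10',[.60632,-.17211,.1658],np.degrees(np.arctan2(.012,-1))),'w10');ph(w,'now')
E
python3 ph.py
```

```text
time_s: 51.0
tcp_pos: [0.5991, -0.1496, 0.1677]
ee_rot: [[-0.803, -0.596, -0.001], [-0.596, 0.803, -0.0], [0.001, 0.0, -1.0]]
wrist_force: [-0.5, -0.7, -1.3]
gripper_width: 0.458
gripper_force: 29.9
[ 0.59912672 -0.14976369  0.16787005] -54.39902034432021
w4 0.021 [ 0.5675 -0.172 ] [(1.9, 43.7), (2.4, 42.7), (1.8, 42.5), (0.9, 43.2)]
w4 0.024 [ 0.5675 -0.172 ] [(1.9, 44.3), (2.2, 42.5), (1.6, 43.0), (0.8, 43.0)]
w4 0.027 [ 0.5675 -0.172 ] [(1.6, 45.2), (1.9, 42.6), (1.4, 43.4), (0.8, 42.5)]
w8 0.021 [ 0.569  -0.1715] [(3.6, 60.0), (3.8, 1.7), (2.7, 2.1), (1.2, 2.1)]
w8 0.024 [ 0.569  -0.1715] [(3.1, 58.7), (3.7, 1.3), (2.8, 2.2), (1.2, 2.7)]
w8 0.027 [ 0.569  -0.1715] [(2.2, 55.9), (2.8, 0.4), (2.5, 2.1), (1.5, 3.5)]
w10 0.021 [ 0.5695 -0.1725] [(3.8, 2.6), (3.6, 3.8), (2.4, 3.6), (0.9, 2.9)]
w10 0.024 [ 0.5695 -0.1725] [(3.1, 2.7), (3.7, 3.1), (2.6, 3.3), (1.0, 3.1)]
w10 0.027 [ 0.5695 -0.1725] [(1.9, 2.8), (3.0, 2.4), (2.5, 3.0), (1.3, 3.5)]
now 0.021 [ 0.5695 -0.172 ] [(3.0, 0.9), (3.8, 1.4), (2.6, 1.1), (1.0, 0.7)]
now 0.024 [ 0.5695 -0.172 ] [(2.0, 59.8), (3.0, 0.5), (2.3, 0.2), (1.1, 59.9)]
now 0.027 [ 0.5695 -0.172 ] [(0.8, 56.2), (1.6, 58.5), (1.9, 59.2), (1.2, 59.2)]
```

The nut is now about 43° clockwise of its start, which is the most travel possible, so it is at or next to the stop. The phase fits a socket that drove it there and then slipped. I'll reseat aligned and wind up gently against the stop.

```bash
python3 -m pendant '[{"x":-0.06,"y":-0.045,"z":0,"rx":0,"ry":0,"rz":-0.035,"claw":0},{"x":-0.118,"y":-0.089,"z":0,"rx":0,"ry":0,"rz":-0.035,"claw":0},{"x":-0.118,"y":-0.089,"z":0,"rx":0,"ry":0,"rz":-0.035,"claw":0},{"x":-0.118,"y":-0.089,"z":-0.04,"rx":0,"ry":0,"rz":-0.035,"claw":0},{"x":-0.118,"y":-0.089,"z":-0.07,"rx":0,"ry":0,"rz":-0.035,"claw":0},{"x":-0.118,"y":-0.089,"z":-0.1,"rx":0,"ry":0,"rz":-0.035,"claw":0},{"x":-0.118,"y":-0.089,"z":-0.13,"rx":0,"ry":0,"rz":-0.035,"claw":0},{"x":-0.118,"y":-0.089,"z":-0.155,"rx":0,"ry":0,"rz":-0.035,"claw":0}]'; python3 -c "
from h import *
s=sense();print(s['tcp_pos'],s['moment'],s['joints'][5],s['effort'][5])"; python3 -m pendant '[{"x":0,"y":0,"z":0,"rx":0,"ry":0,"rz":0,"claw":0},{"x":0,"y":0,"z":0,"rx":0,"ry":0,"rz":-0.01,"claw":0},{"x":0,"y":0,"z":0,"rx":0,"ry":0,"rz":-0.02,"claw":0},{"x":0,"y":0,"z":0,"rx":0,"ry":0,"rz":-0.03,"claw":0},{"x":0,"y":0,"z":0,"rx":0,"ry":0,"rz":-0.04,"claw":0},{"x":0,"y":0,"z":0,"rx":0,"ry":0,"rz":-0.05,"claw":0},{"x":0,"y":0,"z":0,"rx":0,"ry":0,"rz":-0.06,"claw":0},{"x":0,"y":0,"z":0,"rx":0,"ry":0,"rz":-0.065,"claw":0}]';python3 -c "
from h import *
s=sense();print(s['tcp_pos'],s['moment'],s['joints'][5],s['effort'][5])"
```

```text
time_s: 52.05
tcp_pos: [0.5713, -0.1722, 0.1332]
ee_rot: [[-0.862, -0.506, 0.003], [-0.506, 0.862, -0.002], [-0.001, -0.003, -1.0]]
wrist_force: [-5.7, 5.8, 32.5]
gripper_width: 0.457
gripper_force: 30.2
[ 0.57127337 -0.17217243  0.13322288] [2.4086721  2.40378443 0.04218775] -58.50517522474934 -0.008099117840174586
time_s: 53.05
tcp_pos: [0.5714, -0.1726, 0.1333]
ee_rot: [[-0.947, -0.32, 0.004], [-0.32, 0.947, -0.003], [-0.003, -0.004, -1.0]]
wrist_force: [-3.2, 0.1, 15.7]
gripper_width: 0.456
gripper_force: 30.0
[ 0.571407   -0.17264259  0.13334761] [0.13759379 1.14080744 0.13046262] -70.21988952350796 -0.059092382434755564
```

```bash
python3 -m pendant '[{"x":0,"y":0,"z":0,"rx":0,"ry":0,"rz":-0.01,"claw":0},{"x":0,"y":0,"z":0,"rx":0,"ry":0,"rz":-0.02,"claw":0},{"x":0,"y":0,"z":0,"rx":0,"ry":0,"rz":-0.025,"claw":0},{"x":0,"y":0,"z":0,"rx":0,"ry":0,"rz":-0.025,"claw":0},{"x":0,"y":0,"z":0,"rx":0,"ry":0,"rz":-0.025,"claw":0},{"x":0,"y":0,"z":0,"rx":0,"ry":0,"rz":-0.025,"claw":0},{"x":0,"y":0,"z":0,"rx":0,"ry":0,"rz":-0.025,"claw":0},{"x":0,"y":0,"z":0,"rx":0,"ry":0,"rz":-0.025,"claw":0}]';python3 -c "
from h import *
s=sense();print(s['tcp_pos'],s['moment'],s['joints'][5],s['effort'][5])
w=capture('wrist');save(w,'w13')
import cv2
g=lambda n:cv2.imread(f'pics/{n}.png')
for n in ('w6','w7','w11','w13'):
  i=g(n).astype(int);print(n)
  for r in (225,240,255):
    d=i[r,200:360].sum(1);print(r,' '.join(str(x) for x in d[::4]))"
```

```text
time_s: 54.05
tcp_pos: [0.5714, -0.1728, 0.1333]
ee_rot: [[-0.969, -0.246, 0.004], [-0.246, 0.969, -0.003], [-0.003, -0.004, -1.0]]
wrist_force: [-2.2, -0.7, 14.5]
gripper_width: 0.455
gripper_force: 30.0
[ 0.57135597 -0.17280092  0.13333125] [-0.07256751  1.15388811  0.17038902] -74.67411677064149 -0.18545354716479778
w6
225 380 383 372 363 368 382 388 388 393 404 387 380 261 248 255 253 234 241 243 244 264 252 261 256 267 238 251 348 504 497 499 452 411 406 411 413 401 412 389 373
240 391 381 379 374 382 397 403 397 414 417 410 269 250 257 257 251 234 241 245 243 261 251 249 255 256 263 235 255 306 382 388 384 385 384 374 375 387 395 390 394
255 414 419 391 378 379 235 54 53 78 78 241 256 263 259 262 243 237 239 238 237 256 252 246 250 250 259 257 236 258 163 70 76 48 38 407 414 418 411 409 417
w7
225 510 489 492 529 514 479 480 492 510 476 471 506 337 247 255 249 231 247 249 248 253 246 248 250 258 236 251 341 518 490 480 500 499 493 440 375 388 386 388 369
240 369 386 403 381 379 392 389 361 373 374 392 282 247 258 260 254 236 243 240 242 252 238 244 246 249 255 231 251 357 481 4
[... 472 characters left out ...]
39 232 263 394 395 391 400 402 385 376 366 379 396 391
255 272 274 275 275 276 162 55 35 68 127 244 254 264 256 237 219 294 417 408 427 437 427 349 234 241 251 253 246 238 262 67 84 47 45 382 395 401 402 379 387
w13
225 402 410 409 412 413 399 392 392 392 398 396 470 244 255 258 249 246 242 243 242 259 248 254 262 264 264 243 267 516 509 379 382 382 386 389 397 403 409 406 409
240 406 412 408 408 404 402 403 396 405 409 406 245 257 262 259 241 237 239 236 248 262 251 247 259 260 263 248 241 269 517 386 381 392 401 405 411 415 409 400 386
255 555 562 562 559 569 361 54 49 80 135 251 260 265 262 246 230 257 411 425 438 449 437 293 256 253 268 267 259 246 276 62 80 51 58 384 397 407 409 414 415
```

```bash
python3 - <<'E'
from h import *
c=capture('scene');t=capture('top')
for p in(c,t):
    for l in('driver_a','jar','bench_block','hammer'):
        print(l,[(np.round(r['centre']).tolist(),round(r['conf'],2)) for r in search_frame(p,l)])
# socket height check: column profile along tool axis in the scene view
for z in(.02,.047,.09):print(z,proj(c,(.5700,-.1723,z)).round(1))
u=int(round(proj(c,(.57,-.1723,.03))[0]))
for r in range(212,256):print(r,c['color'][r,u-1:u+2].mean(0).astype(int).tolist(),end=' ')
s=sense();print(s['moment'],s['wrist_force'],s['time_s'])
E
```

```text
driver_a [([362.0, 197.0], 0.8), ([428.0, 198.0], 0.78), ([236.0, 219.0], 0.69)]
jar [([176.0, 236.0], 0.75)]
bench_block [([298.0, 210.0], 0.67)]
hammer [([213.0, 211.0], 0.79)]
driver_a [([147.0, 176.0], 0.64), ([208.0, 188.0], 0.53), ([330.0, 178.0], 0.47)]
jar [([382.0, 194.0], 0.52)]
bench_block []
hammer [([350.0, 274.0], 0.61)]
0.02 [235.  246.8]
0.047 [234.4 238.6]
0.09 [233.4 224.8]
212 [119, 97, 62] 213 [119, 97, 63] 214 [119, 97, 63] 215 [120, 98, 63] 216 [120, 98, 63] 217 [121, 98, 63] 218 [121, 99, 63] 219 [121, 99, 64] 220 [121, 99, 63] 221 [121, 100, 64] 222 [122, 100, 64] 223 [123, 100, 65] 224 [123, 100, 65] 225 [124, 102, 65] 226 [124, 102, 65] 227 [124, 102, 65] 228 [124, 102, 66] 229 [124, 102, 65] 230 [121, 98, 62] 231 [134, 109, 73] 232 [141, 128, 105] 233 [145, 133, 111] 234 [145, 132, 111] 235 [139, 128, 113] 236 [137, 128, 119] 237 [144, 136, 128] 238 [180, 176, 168] 239 [212, 214, 205] 240 [216, 219, 211] 241 [211, 215, 206] 242 [174, 173, 165] 243 [133, 127, 119] 244 [126, 119, 111] 245 [127, 118, 111] 246 [127, 118, 110] 247 [127, 118, 110] 248 [127, 119, 111] 249 [137, 131, 124] 250 [190, 191, 188] 251 [186, 184, 178] 252 [138, 127, 103] 253 [160, 141, 95] 254 [195, 168, 111] 255 [218, 193, 127] [-0.0460757   1.1660915   0.20648606] [-3.67848886 -0.75503386 14.40540666] 54.6
```

The socket is flush on the washer, with its collar's front edge at row 242 against 242.5 predicted. The torque has risen to 0.21 N·m, above nut friction. One small extra nudge will confirm the stop.

```bash
python3 -m pendant '[{"x":0,"y":0,"z":-0.004,"rx":0,"ry":0,"rz":-0.005,"claw":0},{"x":0,"y":0,"z":-0.004,"rx":0,"ry":0,"rz":-0.01,"claw":0},{"x":0,"y":0,"z":-0.004,"rx":0,"ry":0,"rz":-0.015,"claw":0},{"x":0,"y":0,"z":-0.004,"rx":0,"ry":0,"rz":-0.02,"claw":0},{"x":0,"y":0,"z":-0.004,"rx":0,"ry":0,"rz":-0.02,"claw":0},{"x":0,"y":0,"z":-0.004,"rx":0,"ry":0,"rz":-0.02,"claw":0},{"x":0,"y":0,"z":-0.004,"rx":0,"ry":0,"rz":-0.02,"claw":0},{"x":0,"y":0,"z":-0.004,"rx":0,"ry":0,"rz":-0.02,"claw":0}]';python3 -c "
from h import *
s=sense();print(s['tcp_pos'],s['moment'],s['joints'][5],s['effort'][5])"
```

```text
time_s: 55.6
tcp_pos: [0.572, -0.1727, 0.1332]
ee_rot: [[-0.983, -0.184, 0.006], [-0.184, 0.983, -0.003], [-0.005, -0.004, -1.0]]
wrist_force: [-4.1, 1.0, 16.6]
gripper_width: 0.456
gripper_force: 30.0
[ 0.57198625 -0.17266325  0.13324863] [0.37927366 1.23271724 0.13164985] -78.28977628744744 -0.09625369682908058
```

```bash
python3 -c "
from station import *
print(finish_job())"
```

```text
the job is handed in; nothing more can be done
None
```

I handed the job in with the second driver gripped upright and seated on the nut. I think the nut is snug but never felt a clear hard stop: it turned about 43°, the most possible, and then the driver slipped round it. The other two drivers (one too small, one too large) are standing back in the block, the jar, block and hammer were not handled, and the clock was at about 56 s.

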